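# Put the watch heads under their dust covers

### The arm

A 6-joint arm with a two-finger parallel gripper is mounted at the origin on the work surface. World frame = base frame: x ahead of the robot, y to its left, z up, the work surface at z = 0. Lengths are in m, angles in degrees, forces in N, time in s.
With the tool pointing down it reaches from about 0.35 to 0.875 m from the base axis. Payload 4.2 kg.
Tool frame: the origin (TCP) lies at the very end of the fingers, on their centre line; the grasp point (between the pads) lies r.pinch_z behind it (r.pinch_z is the distance from the TCP to the grasp point, in m); y points along the fingers, z is the direction in which the jaws open and shut, and the axes are right-handed (so a half turn about y gives the same grasp; the last joint's range is limited). The gripper opens to 87 mm and grips with 3 to 60 N. Pads are 19 mm wide; open, the fingers measure 117 mm over their backs; the gripper's body (75 mm by 190 mm) begins 51 mm behind the grasp point.
Start: joints at [91.593, 22.042, 0.453, 0, -68.411, -14.817], TCP at [0.143, 0.608, 0.223] pointing down, gripper open.
Joint ranges: [-179.83, 179.83], [-69.29, 118.12], [-61.27, 80.66], [-181.25, 117.63], [-171.15, -9.14], [-177.46, 177.46]. Speed limits (degrees/s): [159.86, 159.86, 180, 180, 180, 180].

### API

Orientations are given as a 3x3 rotation matrix whose columns are the frame's x, y, z axes.
In Python, from station import sense, capture, camera_params, r gives the robot as it stands.
- The arm moves only by the tool move_arm, never from a script. Its argument "increments" is text: rows parted by semicolons, each of 7 numbers parted by spaces: the closure, from -1 (fully open) to 1 (shut), so that 0 is half open, then the shift along the tool's x, y, z in m, then the turn, a rotation vector about the tool's x, y, z in rad. In form: hand x y z wx wy wz; .... A call has 1 to 8 rows; each row is the pose to reach, as a shift and turn from the pose commanded when the call began, along the tool's axes at that moment; what a row does not reach only later rows make up. A row lasts 1/10 s, in which the tool goes at most 50 mm and 8.59 degrees, less where a joint would pass 70% of its speed; a pose out of reach is approached as far as the arm can. A call with a gripper value outside its range is refused whole. The fingers move at their own pace and stop on an object; the grip force is fixed at half the most. Time passes only in rows, so rows that repeat a pose let the fingers close. It gives the time, the measured TCP pose, the force and the opening at its end, in the units of the state.
- sense(): the state, without advancing time (a new reading comes with each control period).
- capture(name): name is "scene" or "top" or "wrist"; returns (picture, depth): 400x640x3 uint8, red, green, blue; 400x640 float32, m along the optical axis (not along the pixel's ray), 0 where there is no reading.
- camera_params(name): a dict with "fx", "fy", "cx", "cy" (pixels), "xyz" and "orientation" of the camera in the world. Camera axes: x right, y down, z forward; pixel columns grow to the right and rows downward; lengths in m; the calibration is good to about 2 mm. A picture is of the moment at which its call begins: read the wrist's pose just before it. camera_params takes no time and is no camera call; for the wrist camera it gives the pose at the moment of the call.
- r.finish_job(): hands the job in, once; it reports no verdict.
The state is a dict: "time_s": time; "joints": joint angles; "joint_velocities": joint speeds; "effort": joint torques, N m; "tcp_pos": TCP position; "ee_rot": TCP orientation; "wrist_force": force on the tool from outside, world axes, zero at the start; "moment": the same for the moment, N m; "gripper_width": opening from 0.0 (shut) to 1.0 (fully open).
Only numpy, scipy, OpenCV 4.12 (cv2) and the standard library are available. Lean on these libraries where they do the work, as an engineer would, in place of code of your own. Each camera call takes 0.05 s, during which the arm holds its last target.

### The job

Close up the watchmaker's bench: lay the round watch head, dial up, on the round white pad of the empty round dish, and the rectangular watch head, dial up and lengthwise, in the middle of the rectangular pad. Then cover each of the three dishes with the clear dust cover that fits it, so that the cover stands flat on the dish floor, inside the raised rim all round. Set everything down gently without dropping it, and let go of it all.

Things in the scene. Friction and masses are not known exactly. Their poses are not given: they have to be found in the camera images.
- head_round: Round watch head (steel watch case without strap, white dial up), loose, lying on the bench: 38 mm diameter, 9 mm thick, about 55 g. Origin at the centre of its underside, z up. A small crown (5 mm thick) sticks out 4 mm on its +x side, so pinch it along its own y (38 mm wide).
- head_rect: Rectangular watch head (steel case without strap, white dial up), loose, lying on the bench: 36 mm along its x, 26 mm along its y, 9 mm thick, about 45 g. Origin at the centre of its underside, z up. A small crown sticks out 4 mm on its +x side; pinch it along its y (26 mm wide).
- dish_large: Large round blue dish, fixed, empty: 100 mm outer diameter. Origin at the centre of its underside, z up. Flat floor 6 mm above the origin; round the edge a raised rim, top at 10 mm, 4 mm wide, 92 mm across inside. In the middle a white round pad, 46 mm diameter, top at 10 mm, for the round watch head.
- dish_small: Small round blue dish, fixed: 78 mm outer diameter. Origin at the centre of its underside, z up. Floor at 6 mm, rim top at 10 mm, rim 4 mm wide, 70 mm across inside. It already holds its own small round watch head (21 mm diameter, top at 18 mm, fixed) on a 28 mm white pad in its middle.
- dish_rect: Rectangular blue dish, fixed, empty: 104 mm along its x, 84 mm along its y. Origin at the centre of its underside, z up. Floor at 6 mm, rim top at 10 mm, rim 4 mm wide, 96 x 76 mm inside. In the middle a white rectangular pad 44 (x) by 34 (y) mm, top at 10 mm, for the rectangular watch head.
- cover_large: Large round clear dust cover (bell), loose: 76 mm diameter, about 80 g; fits the large round dish. Open below, walls 2.5 mm, clear height inside 37 mm, flat top at 40 mm, thin white edge lines. Mid-top: a black round knob 14 mm in diameter, from 40 to 58 mm up. Starts open side down. Origin at the centre of its underside, z up.
- cover_small: Small round clear dust cover (bell), loose: 54 mm diameter, about 50 g; fits the small round dish. Open below, walls 2.5 mm, clear height inside 37 mm, flat top at 40 mm, thin white edge lines. Mid-top: a black round knob 14 mm in diameter, from 40 to 58 mm up. Starts open side down. Origin at the centre of its underside, z up.
- cover_rect: Rectangular clear dust cover, loose: 80 mm along its x, 60 mm along its y, about 90 g; fits the rectangular dish, long sides parallel. Open below, walls 2.5 mm, clear height inside 37 mm, flat top at 40 mm, thin white edge lines. Mid-top: a black bar grip 30 mm along x, 14 mm thick along y, from 40 to 58 mm up. Starts open side down. Origin at the centre of its underside, z up.
Things that resemble listed ones, but are neither listed nor needed, are in the scene too. What is shaped like the cover_rect but pink or purple is not meant.

How it is judged:
By the outcome, as a careful person would: the job done as asked, in the order asked, and still so for the second after the job is handed in, with the robot touching nothing.
It also fails if it takes over 120 s, if anything falls off the work surface, if the arm or the gripper's body presses on something with over 40 N, if the wrist force passes 120 N, or if a joint passes its speed limit or range.

## Working session

There is one attempt and no reset: what is moved stays moved. The work goes in short steps, Python scripts to look and compute and a tool call to move; the robot and the scene stay as the last step left them, time stands still between calls to the robot, and variables do not carry over. Pictures are saved under pics/ and viewed, and the job is handed in when it is done.

Besides the shell and the picture viewer there is one more tool, called after "Request:" as name(argument=value, ...) on one line, values as JSON. move_arm: Moves the arm, as the interface text tells. Its arguments: {"type":"object","properties":{"increments":{"type":"string"}},"required":["increments"]}

```bash
mkdir -p pics; ls
cat > h.py <<'E'
import numpy as np, cv2, sys
from station import sense, capture, camera_params, r
def save(n,img): cv2.imwrite('pics/'+n+'.png', img[:,:,::-1])
E
python3 - <<'E'
from h import *
for n in ['scene','top','wrist']:
    p=camera_params(n); im,d=capture(n); save(n+'0',im); np.savez('pics/'+n+'0.npz',im=im,d=d,**{k:np.array(v) for k,v in p.items()})
    print(n,p)
s=sense(); print(s['time_s'],s['tcp_pos'],s['ee_rot'],r.pinch_z,s['gripper_width'])
E
```

```text
pics
scene {'fx': 467.840545690101, 'fy': 467.840545690101, 'cx': 323.22530770077515, 'cy': 201.16844527974877, 'xyz': array([ 1.02423468, -0.04104844,  0.96213084]), 'orientation': array([[-0.04443065,  0.83621857, -0.54659347],
       [ 0.99897104,  0.03220624, -0.03193136],
       [-0.00909787, -0.54744978, -0.83678908]])}
top {'fx': 450.80159187955564, 'fy': 450.80159187955564, 'cx': 315.350332337948, 'cy': 204.14193398378347, 'xyz': array([ 0.28649435, -0.06924149,  1.10950655]), 'orientation': array([[ 0.00428865, -0.9929765 ,  0.11823398],
       [-0.99989671, -0.00588011, -0.01311469],
       [ 0.01371781, -0.11816552, -0.99289915]])}
wrist {'fx': 331.5938710306175, 'fy': 331.5938710306175, 'cx': 317.5636993292275, 'cy': 199.02757640300874, 'xyz': array([0.21499174, 0.59302367, 0.38379908]), 'orientation': array([[-0.22770401, -0.93787317, -0.26181062],
       [-0.97372641,  0.22008736,  0.05846738],
       [ 0.00278622,  0.26824517, -0.96334665]])}
0.15 [0.14284699 0.60799116 0.22171065] [[-9.73461499e-01 -2.54567600e-04 -2.28850704e-01]
 [ 2.28850805e-01 -1.67819961e-03 -9.73460062e-01]
 [-1.36245770e-04 -9.99998559e-01  1.69192071e-03]] 0.0187 0.9979526041277748
```

View pics/scene0.png

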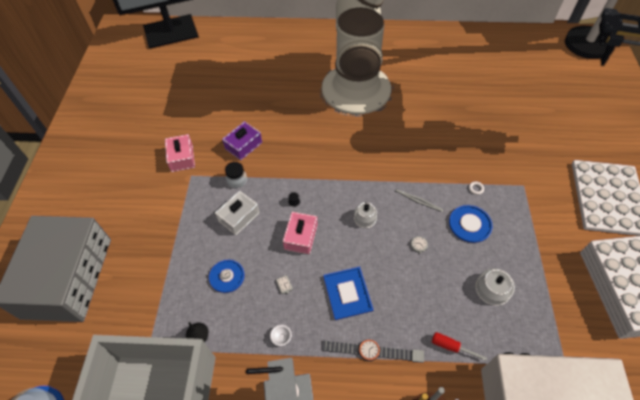

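View pics/top0.png

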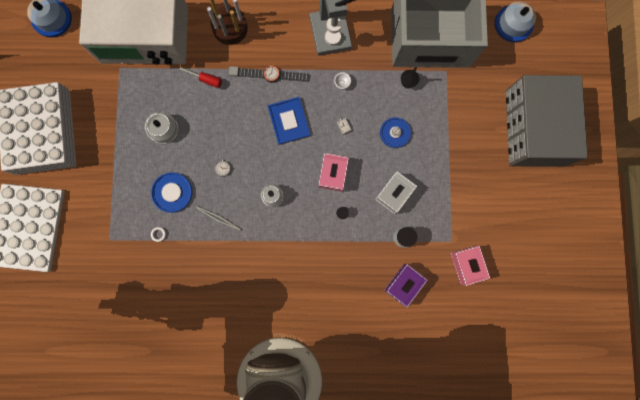

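View pics/wrist0.png

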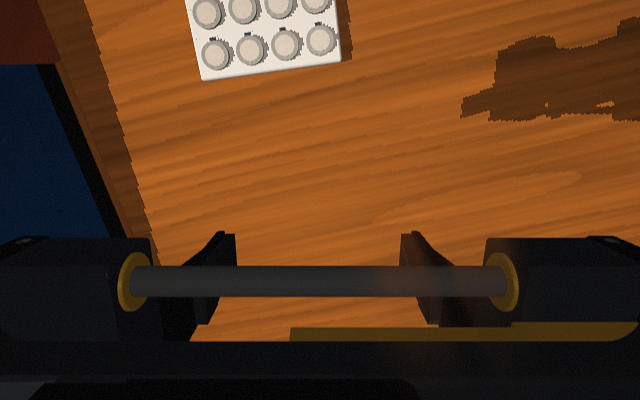

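Run:
```python
from h import *
z=np.load('pics/top0.npz'); im=z['im']
c=im[60:250,110:310]; save('tc1',cv2.resize(c,None,fx=3.1,fy=3.1,interpolation=cv2.INTER_CUBIC))
c=im[60:250,290:490]; save('tc2',cv2.resize(c,None,fx=3.1,fy=3.1,interpolation=cv2.INTER_CUBIC))
```

```text
(no output)
```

View pics/tc1.png

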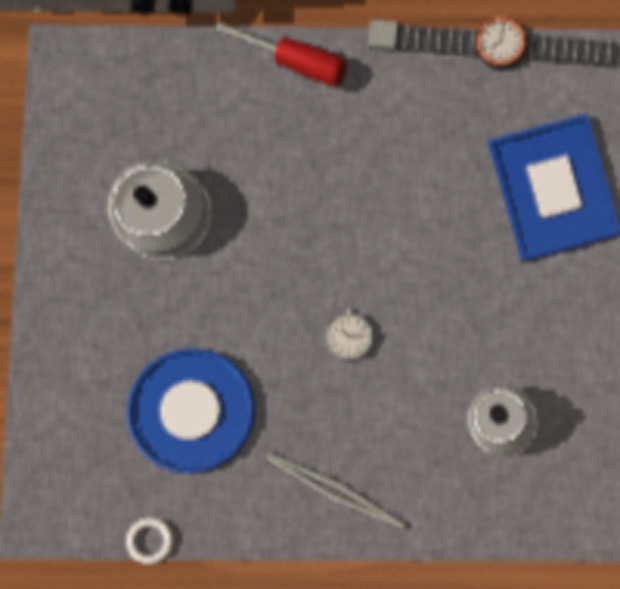

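View pics/tc2.png

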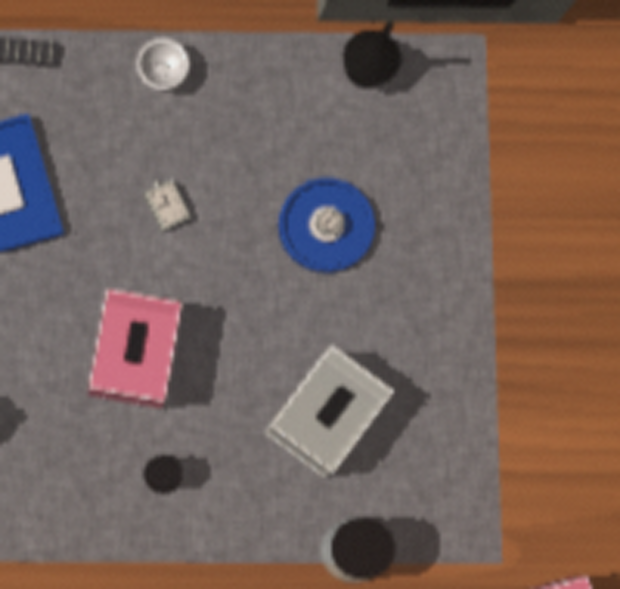

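```bash
cat >> h.py <<'E'
def ray(p,uv,z):
    uv=np.atleast_2d(uv).astype(float)
    d=np.c_[(uv[:,0]-p['cx'])/p['fx'],(uv[:,1]-p['cy'])/p['fy'],np.ones(len(uv))]@np.array(p['orientation']).T
    o=np.array(p['xyz']); return o+d*((z-o[2])/d[:,2])[:,None]
def comps(m,amin=8):
    n,l,s,c=cv2.connectedComponentsWithStats(m.astype(np.uint8)); 
    return [(i,s[i],c[i],l) for i in range(1,n) if s[i,4]>=amin]
def go(x,y,z,yaw):
    """shift/turn in tool axes from measured pose; yaw = world direction (deg) of jaw axis, mod 180"""
    s=sense(); R=np.array(s['ee_rot']); p=np.array(s['tcp_pos'])
    from scipy.spatial.transform import Rotation as Ro
    t=R.T@(np.array([x,y,z])-p); best=None
    for a in (yaw,yaw+180):
        c,si=np.cos(np.radians(a)),np.sin(np.radians(a))
        Z=np.array([c,si,0]);Y=np.array([0,0,-1.]);X=np.cross(Y,Z)
        w=Ro.from_matrix(R.T@np.c_[X,Y,Z]).as_rotvec()
        print('yaw',a,'shift',t.round(4),'turn',w.round(4),'j6 now',round(s['joints'][5],1),'j1',round(s['joints'][0],1))
E
python3 - <<'E'
from h import *
z=dict(np.load('pics/top0.npz')); im=z['im'];d=z['d']
hsv=cv2.cvtColor(im,cv2.COLOR_RGB2HSV)
H,S,V=cv2.split(hsv)
roi=np.zeros(H.shape,bool); roi[66:242,112:452]=1
print('blue')
for i,s,c,l in comps((H>100)&(H<125)&(S>150)&roi,100):
    u=np.argwhere(l==i)[:,::-1]; 
    cn,_=cv2.findContours((l==i).astype(np.uint8),0,1); pts=cn[0][:,0]; W=ray(z,pts,.010)[:,:2].astype(np.float32)
    print(s,cv2.minAreaRect(W*1000), cv2.minEnclosingCircle(W*1000))
print('white')
for i,s,c,l in comps((S<60)&(V>150)&roi,15):
    m=ray(z,c,.009)[0]; print(s,c.round(1),m.round(4))
print('dark')
for i,s,c,l in comps((V<35)&roi,12):
    print(s,c.round(1),ray(z,c,.058)[0].round(4))
E
```

```text
blue
[268  97  42  47 991] ((629.8821411132812, -15.557510375976562), (102.40983581542969, 81.94439697265625), 16.358455657958984) ((630.1082763671875, -15.599270820617676), 64.0000991821289)
[380 118  31  29 546] ((601.1273193359375, -282.9495849609375), (72.16922760009766, 75.68549346923828), 0.44380930066108704) ((600.7940063476562, -282.8401184082031), 38.05719757080078)
[151 173  41  39 885] ((445.62750244140625, 269.3239440917969), (97.47264862060547, 94.066162109375), 46.134986877441406) ((444.9908142089844, 270.27935791015625), 49.09596633911133)
white
[266  68  12  11 105] [271.   72.8] [0.7533 0.0304 0.009 ]
[334  72  17  17 182] [342.9  80. ] [ 0.736  -0.1525  0.009 ]
[280 110  17  20 239] [288.1 119.6] [ 0.6311 -0.0144  0.009 ]
[145 113  25  27 333] [157.6 125.8] [0.6122 0.3113 0.009 ]
[337 119  13  14 115] [343.2 125.5] [ 0.6171 -0.1529  0.009 ]
[390 127  10  11  72] [394.  131.6] [ 0.6023 -0.2805  0.009 ]
[215 160  14  15 146] [221.8 168.1] [0.5061 0.1481 0.009 ]
[377 171  40  41 717] [396.2 191.4] [ 0.4504 -0.2836  0.009 ]
[162 183  19  19 282] [170.6 191.8] [0.4459 0.2719 0.009 ]
[261 185  18  21 205] [269.3 194.7] [0.4402 0.0296 0.009 ]
[150 227  15  15 105] [157.4 233.9] [0.3425 0.2995 0.009 ]
dark
[402  70  17  17 197] [410.3  78.4] [ 0.7216 -0.3132  0.058 ]
[154 121   6   5  22] [156.3 122.9] [0.6049 0.2977 0.058 ]
```

Run:
```python
from h import *
go(.43,.15,.25,-90)
```

```text
yaw -90 shift [-0.3843 -0.0276  0.3802] turn [-1.700e-03 -2.309e-01  1.000e-04] j6 now -14.8 j1 91.6
yaw 90 shift [-0.3843 -0.0276  0.3802] turn [-1.0000e-04  2.9107e+00 -2.5000e-03] j6 now -14.8 j1 91.6
```

Request:
move_arm(increments="-1 -0.384 -0.028 0.380 0 -0.231 0;-1 -0.384 -0.028 0.380 0 -0.231 0;-1 -0.384 -0.028 0.380 0 -0.231 0;-1 -0.384 -0.028 0.380 0 -0.231 0;-1 -0.384 -0.028 0.380 0 -0.231 0;-1 -0.384 -0.028 0.380 0 -0.231 0;-1 -0.384 -0.028 0.380 0 -0.231 0;-1 -0.384 -0.028 0.380 0 -0.231 0")

```text
time_s: 0.95
tcp_pos: [0.3555, 0.268, 0.2434]
ee_rot: [[-1.0, 0.0, 0.001], [-0.001, 0.0, -1.0], [-0.0, -1.0, -0.0]]
wrist_force: [1.5, 1.3, 0.1]
gripper_width: 0.997
```

Run:
```python
from h import *
go(.43,.15,.25,-90)
```

```text
yaw -90 shift [-0.0744 -0.0066  0.118 ] turn [ 0.0003  0.0008 -0.0001] j6 now 32.0 j1 58.0
yaw 90 shift [-0.0744 -0.0066  0.118 ] turn [-1.0000e-04 -3.1407e+00 -4.0000e-04] j6 now 32.0 j1 58.0
```

Request:
move_arm(increments="-1 -0.074 -0.007 0.118 0 0 0;-1 -0.074 -0.007 0.118 0 0 0;-1 -0.074 -0.007 0.118 0 0 0;-1 -0.074 -0.007 0.118 0 0 0;-1 -0.074 -0.007 0.118 0 0 0")

```text
time_s: 1.45
tcp_pos: [0.4292, 0.1511, 0.25]
ee_rot: [[-1.0, -0.001, -0.002], [0.002, -0.0, -1.0], [0.001, -1.0, 0.0]]
wrist_force: [0.0, 0.1, 0.3]
gripper_width: 0.997
```

```bash
cat >> h.py <<'E'
def snap(n):
    s=sense();p=camera_params('wrist'); im,d=capture('wrist'); save(n,im); np.savez('pics/'+n+'.npz',im=im,d=d,**{k:np.array(v) for k,v in p.items()}); print(s['time_s'],np.round(s['tcp_pos'],4),np.round(s['joints'],1),s['gripper_width'])
E
python3 - <<'E'
from h import *
snap('w1')
E
```

```text
1.45 [0.4292 0.1511 0.25  ] [ 39.9   4.  -19.4  -0.  -66.6  49.9] 0.9973659659297821
```

View pics/w1.png

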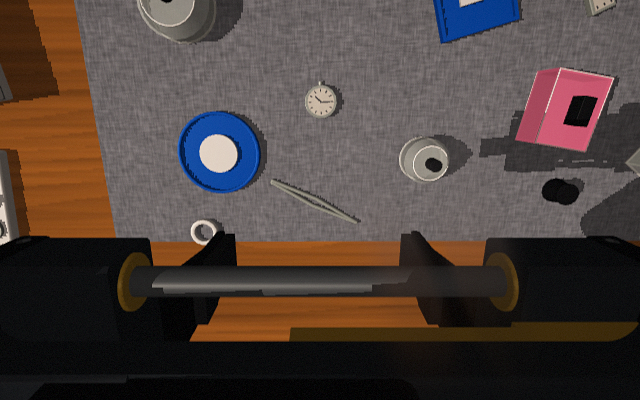

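```bash
cat > m.py <<'E'
from h import *
def meas(n, roi=(0,225)):
    z=dict(np.load('pics/'+n+'.npz')); im=z['im']
    H,S,V=cv2.split(cv2.cvtColor(im,cv2.COLOR_RGB2HSV))
    m0=np.zeros(H.shape,bool); m0[roi[0]:roi[1]]=1
    for name,mask,h,amin in [('blue',(H>100)&(H<125)&(S>150),.010,300),('white',(S<70)&(V>150),.009,60),('dark',(V<28),.058,40)]:
        for i,s,c,l in comps(mask&m0,amin):
            cn,_=cv2.findContours((l==i).astype(np.uint8),0,1); cn=max(cn,key=cv2.contourArea)
            W=(ray(z,cn[:,0],h)[:,:2]*1000).astype(np.float32)
            (a,b,t)=cv2.minAreaRect(W); q=cv2.minEnclosingCircle(W)
            print(name,s,c.round(1),'ctr',(ray(z,c,h)[0]*1000).round(1),'rect',np.round(a,1),np.round(b,1),round(t,1),'circ',np.round(q[0],1),round(q[1],1))
if __name__=='__main__': meas(sys.argv[1])
E
python3 m.py w1
python3 - <<'E'
from h import *
z=np.load('pics/w1.npz'); save('w1c',cv2.resize(z['im'][70:200,260:480],None,fx=3.6,fy=3.6,interpolation=cv2.INTER_CUBIC))
E
```

```text
blue [ 433    0   87   44 2533] [472.2  16.6] ctr [597.6 -16.7  10. ] rect [604.4 -20.3] [44.5 87.6] 16.1 circ [604.9 -20.2] 48.6
blue [ 178  111   83   82 4132] [218.8 151.3] ctr [451.1 271.8  10. ] rect [449.3 271.9] [99.9 98. ] 89.9 circ [448.7 271.8] 50.4
white [137   0  33  39  96] [148.4  20.3] ctr [594.5 337.6   9. ] rect [592.9 335.5] [48.1  9.2] 37.6 circ [595.5 332.2] 24.0
white [140   0  55  27 161] [168.6  17.4] ctr [597.3 315.1   9. ] rect [601.5 315. ] [58.6 25.5] 89.9 circ [613.3 314.9] 29.3
white [459   0  21   6  77] [466.6   1.8] ctr [612.2  -9.3   9. ] rect [611.5 -11.7] [21.6  4.8] 89.9 circ [613.9 -11.7] 10.8
white [593   0  21  11 122] [601.1   3.4] ctr [ 610.5 -155.4    9. ] rect [ 609.  -156.9] [22.1  9.7] 89.9 circ [ 612.8 -156.9] 11.1
white [545  67  63  46 143] [567.6  81.5] ctr [ 530.6 -135.2    9. ] rect [ 532.2 -137.8] [37.6 75.1] 31.2 circ [ 516.6 -147.2] 37.5
white [305  81  31  35 623] [320.  100.8] ctr [509.6 149.4   9. ] rect [509.5 148.8] [35.1 33.4] 54.0 circ [512.  149.3] 19.5
white [ 199  134   38   39 1135] [217.8 153.1] ctr [448.8 273.4   9. ] rect [448.8 273.6] [45.3 44.9] 43.2 circ [448.5 273.8] 23.4
white [399 137  49  44 859] [422.7 160.6] ctr [439.4  23.7   9. ] rect [437.9  23.7] [61.7 47.5] 69.0 circ [441.   22.6] 31.2
white [  0 202   8  23 116] [  3.  213.5] ctr [372. 554.   9.] rect [372.8 554.6] [ 8.4 29.9] 83.3 circ [372.6 552.6] 15.0
white [193 220  20   5  71] [202.  222.4] ctr [359.7 301.1   9. ] rect [360.2 300.7] [24.5  5.5] 89.9 circ [357.5 300.7] 12.2
dark [564  96  33  30 686] [580.2 110.5] ctr [ 498.9 -118.9   58. ] rect [ 498.8 -118.8] [25.  29.7] 81.0 circ [ 498.8 -118.6] 18.7
dark [426 158  16  14 109] [434.4 163.6] ctr [443.9  26.5  58. ] rect [443.6  27.2] [16.9 11.7] 47.8 circ [443.4  27.2] 8.8
dark [542 179  37  26 692] [559.8 191.5] ctr [ 412.7 -114.7   58. ] rect [ 413.  -114.9] [41.3 24.8] 74.9 circ [ 412.9 -114.9] 20.7
```

View pics/w1c.png

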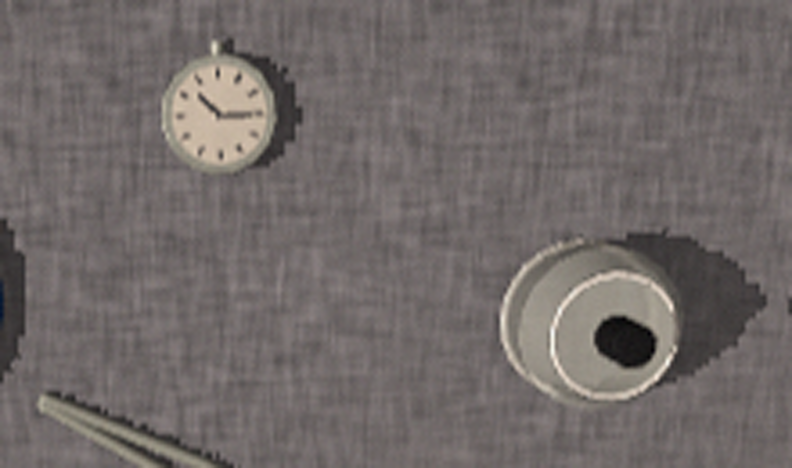

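Lookalikes, given as top-camera pixels:
- **Round head:** the loose round dial at (222,168) is my choice. The others are the strapped watch (271,73), the white cup (343,80), the ring (158,234) and the fixed head in the small dish (395,132).
- **Rectangular head:** only the one at (343,126).
- **Rectangular cover:** the clear one at (398,192), not the pink ones (333,172) and (473,265) or the purple one (407,285).
- **Round covers:** large at (162,127), small at (272,195). The black-capped jars at (405,237), (342,212) and (410,78) and the blue-based jars off the mat are not covers.

The close crop w1c shows the loose round head, dial up, with its crown towards world +x at crop (218,45). It also shows the small cover with its knob.

Run:
```python
from h import *
z=dict(np.load('pics/w1.npz')); print(ray(z,[[320.8,101.9],[320.5,82.5]],.009).round(4))
go(.508,.149,.04,-90); go(.508,.149,.003,-90)
```

```text
[[0.5084 0.1484 0.009 ]
 [0.5298 0.1488 0.009 ]]
yaw -90 shift [-0.0792  0.21    0.0028] turn [ 0.     -0.0005  0.0005] j6 now 49.9 j1 40.0
yaw 90 shift [-0.0792  0.21    0.0028] turn [-8.0000e-04  3.1411e+00  0.0000e+00] j6 now 49.9 j1 40.0
yaw -90 shift [-0.0792  0.247   0.0028] turn [ 0.     -0.0005  0.0005] j6 now 49.9 j1 40.0
yaw 90 shift [-0.0792  0.247   0.0028] turn [-8.0000e-04  3.1411e+00  0.0000e+00] j6 now 49.9 j1 40.0
```

Request:
move_arm(increments="-1 -0.079 0.120 0.003 0 0 0;-1 -0.079 0.170 0.003 0 0 0;-1 -0.079 0.210 0.003 0 0 0;-1 -0.079 0.210 0.003 0 0 0;-1 -0.079 0.230 0.003 0 0 0;-1 -0.079 0.240 0.003 0 0 0;-1 -0.079 0.2465 0.003 0 0 0;-1 -0.079 0.2465 0.003 0 0 0")

```text
time_s: 2.3
tcp_pos: [0.5083, 0.1501, 0.0047]
ee_rot: [[-1.0, 0.001, 0.002], [-0.002, 0.001, -1.0], [-0.001, -1.0, -0.001]]
wrist_force: [-0.3, 0.4, 0.5]
gripper_width: 0.999
```

Run:
```python
from h import *
snap('w2'); go(.508,.149,.003,-90)
```

```text
2.3 [0.5083 0.1501 0.0047] [ 34.   28.1 -27.4   0.  -34.4  56.1] 0.9987225077634251
yaw -90 shift [0.0009 0.0026 0.0012] turn [ 0.0016  0.0018 -0.0029] j6 now 56.1 j1 34.0
yaw 90 shift [0.0009 0.0026 0.0012] turn [-4.5000e-03 -3.1398e+00 -2.5000e-03] j6 now 56.1 j1 34.0
```

View pics/w2.png

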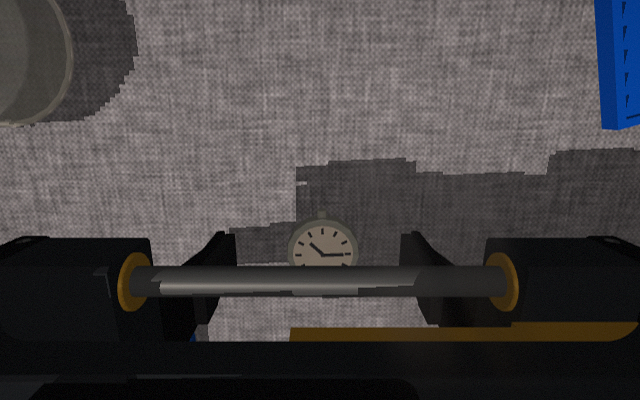

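The wrist view shows the round head centred between the fingers at about (322,254), with its crown up at (322,214).

Run:
```python
from h import *
z=dict(np.load('pics/w2.npz')); print(ray(z,[[322.5,253.5],[289,254],[357,254],[322,220]],.009).round(4))
```

```text
[[0.509  0.1489 0.009 ]
 [0.5087 0.1663 0.009 ]
 [0.5088 0.131  0.009 ]
 [0.5274 0.1493 0.009 ]]
```

Request:
move_arm(increments="-1 0 0.002 0.001 0 0 0;0 0 0.002 0.001 0 0 0;1 0 0.002 0.001 0 0 0;1 0 0.002 0.001 0 0 0;1 0 0.002 0.001 0 0 0;1 0 0.002 0.001 0 0 0;1 0 0.002 0.001 0 0 0;1 0 0.002 0.001 0 0 0")

```text
time_s: 3.15
tcp_pos: [0.5081, 0.1479, 0.0017]
ee_rot: [[-1.0, -0.0, 0.0], [-0.0, -0.0, -1.0], [0.0, -1.0, 0.0]]
wrist_force: [-0.1, -0.0, -0.0]
gripper_width: 0.45
```

Request:
move_arm(increments="1 0 -0.005 0 0 0 0;1 0 -0.015 0 0 0 0;1 0 -0.03 0 0 0 0;1 0 -0.05 0 0 0 0;1 0 -0.06 0 0 0 0;1 0 -0.06 0 0 0 0")

```text
time_s: 3.75
tcp_pos: [0.5092, 0.1486, 0.0637]
ee_rot: [[-1.0, 0.004, 0.0], [-0.0, 0.002, -1.0], [-0.004, -1.0, -0.002]]
wrist_force: [0.0, 0.5, 0.2]
gripper_width: 0.42
```

Run:
```python
from h import *
snap('w3'); go(.4487,.2725,.03,-90); go(.4487,.2725,.0135,-90)
```

```text
3.75 [0.5092 0.1486 0.0637] [ 33.8  22.9 -24.6   0.  -42.3  56.2] 0.4203104407607123
yaw -90 shift [ 0.0597  0.0326 -0.1242] turn [ 0.0012  0.0001 -0.0015] j6 now 56.2 j1 33.8
yaw 90 shift [ 0.0597  0.0326 -0.1242] turn [-2.4000e-03 -3.1415e+00 -1.9000e-03] j6 now 56.2 j1 33.8
yaw -90 shift [ 0.0597  0.0491 -0.1242] turn [ 0.0012  0.0001 -0.0015] j6 now 56.2 j1 33.8
yaw 90 shift [ 0.0597  0.0491 -0.1242] turn [-2.4000e-03 -3.1415e+00 -1.9000e-03] j6 now 56.2 j1 33.8
```

View pics/w3.png

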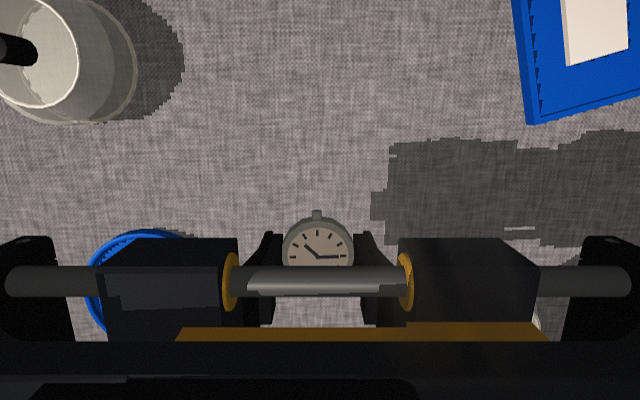

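Request:
move_arm(increments="1 0.015 0 -0.030 0 0 0;1 0.03 0 -0.060 0 0 0;1 0.045 0 -0.09 0 0 0;1 0.0597 0.01 -0.1242 0 0 0;1 0.0597 0.028 -0.1242 0 0 0;1 0.0597 0.028 -0.1242 0 0 0;1 0.0597 0.028 -0.1242 0 0 0")

```text
time_s: 4.5
tcp_pos: [0.4479, 0.2714, 0.033]
ee_rot: [[-1.0, -0.002, 0.0], [-0.0, -0.002, -1.0], [0.002, -1.0, 0.002]]
wrist_force: [0.5, 0.2, -0.2]
gripper_width: 0.419
```

Run:
```python
from h import *
snap('w4'); go(.4487,.2725,.0125,-90)
```

```text
4.5 [0.4479 0.2714 0.033 ] [ 49.   25.1 -26.9   0.  -38.1  41. ] 0.4193180832255242
yaw -90 shift [-0.0003  0.0211 -0.001 ] turn [-0.0009 -0.0003  0.0006] j6 now 41.0 j1 49.0
yaw 90 shift [-0.0003  0.0211 -0.001 ] turn [-9.0000e-04  3.1413e+00 -1.3000e-03] j6 now 41.0 j1 49.0
```

View pics/w4.png

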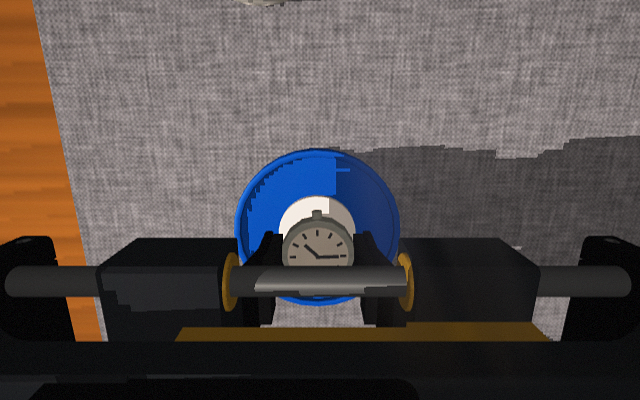

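Run:
```python
from h import *
z=dict(np.load('pics/w4.npz')); 
print(ray(z,[[235,222],[399.5,222],[317,149],[317,303],[318,196]],.010).round(4)); print(ray(z,[[318,251],[282,251],[354,251],[318,217]],.040).round(4))
```

```text
[[0.4562 0.3215 0.01  ]
 [0.4562 0.2242 0.01  ]
 [0.4992 0.2731 0.01  ]
 [0.4016 0.273  0.01  ]
 [0.4721 0.2725 0.01  ]]
[[0.4513 0.2726 0.04  ]
 [0.4513 0.2908 0.04  ]
 [0.4513 0.2543 0.04  ]
 [0.4695 0.2726 0.04  ]]
```

Request:
move_arm(increments="1 0.001 0.006 0 0 0 0;1 0.001 0.012 0 0 0 0;1 0.001 0.016 0 0 0 0;1 0.001 0.018 0 0 0 0;1 0.001 0.019 0 0 0 0;1 0.001 0.019 0 0 0 0;1 0.001 0.019 0 0 0 0")

```text
time_s: 5.25
tcp_pos: [0.4475, 0.2723, 0.0149]
ee_rot: [[-1.0, 0.0, 0.0], [-0.0, 0.0, -1.0], [-0.0, -1.0, -0.0]]
wrist_force: [-0.4, -0.1, -0.8]
gripper_width: 0.426
```

Request:
move_arm(increments="1 0 0.001 0 0 0 0;1 0 0.002 0 0 0 0;1 0 0.0025 0 0 0 0;1 0 0.0025 0 0 0 0;1 0 0.0025 0 0 0 0")

```text
time_s: 5.75
tcp_pos: [0.4474, 0.2722, 0.0123]
ee_rot: [[-1.0, 0.0, 0.0], [-0.0, 0.0, -1.0], [-0.0, -1.0, -0.0]]
wrist_force: [-0.3, 1.0, -0.4]
gripper_width: 0.42
```

Request:
move_arm(increments="1 0 0.0005 0 0 0 0;1 0 0.0005 0 0 0 0;1 0 0.0008 0 0 0 0;1 0 0.0008 0 0 0 0")

```text
time_s: 6.15
tcp_pos: [0.4474, 0.2722, 0.0117]
ee_rot: [[-1.0, 0.0, 0.0], [-0.0, 0.0, -1.0], [-0.0, -1.0, -0.0]]
wrist_force: [-1.4, 0.2, 1.9]
gripper_width: 0.425
```

Request:
move_arm(increments="0.05 0 0 0 0 0 0;-0.1 0 0 0 0 0 0;-0.3 0 0 0 0 0 0;-0.5 0 0 0 0 0 0;-0.5 0 0 0 0 0 0;-0.5 0 -0.01 0 0 0 0;-0.5 0 -0.04 0 0 0 0;-0.5 0 -0.08 0 0 0 0")

```text
time_s: 6.95
tcp_pos: [0.4464, 0.2711, 0.0913]
ee_rot: [[-1.0, -0.003, 0.0], [-0.0, -0.003, -1.0], [0.003, -1.0, 0.003]]
wrist_force: [0.9, -0.1, 0.2]
gripper_width: 0.745
```

Run:
```python
from h import *
go(.38,.272,.16,-90)
```

```text
yaw -90 shift [ 0.0666 -0.0685 -0.0007] turn [-0.0033  0.0001  0.0031] j6 now 40.9 j1 49.1
yaw 90 shift [ 0.0666 -0.0685 -0.0007] turn [ 0.0049 -3.1415  0.0052] j6 now 40.9 j1 49.1
```

Request:
move_arm(increments="-1 -0.005 -0.05 0.02 0 0 0;-1 -0.015 -0.10 0.06 0 0 0;-1 -0.025 -0.14 0.10 0 0 0;-1 -0.035 -0.16 0.15 0 0 0;-1 -0.04 -0.16 0.20 0 0 0;-1 -0.045 -0.16 0.25 0 0 0;-1 -0.05 -0.16 0.30 0 0 0;-1 -0.05 -0.16 0.35 0 0 0")

```text
time_s: 7.75
tcp_pos: [0.4964, -0.0528, 0.2526]
ee_rot: [[-1.0, 0.002, 0.001], [-0.001, 0.0, -1.0], [-0.002, -1.0, -0.0]]
wrist_force: [1.2, 0.4, -0.2]
gripper_width: 0.997
```

Request:
move_arm(increments="-1 0 0 0.05 0 0 0;-1 0 0 0.05 0 0 0;-1 0 0 0.05 0 0 0;-1 0 0 0.05 0 0 0")

```text
time_s: 8.15
tcp_pos: [0.4964, -0.1003, 0.2516]
ee_rot: [[-1.0, 0.001, 0.001], [-0.001, 0.0, -1.0], [-0.001, -1.0, -0.0]]
wrist_force: [0.8, 0.5, -0.2]
gripper_width: 0.995
```

```bash
python3 - <<'E'
from h import *
snap('w5')
E
python3 m.py w5
```

```text
8.15 [ 0.4964 -0.1003  0.2516] [  7.    9.2 -13.1  -0.  -67.7  83.1] 0.995139006703875
blue [ 190    0  102  106 5900] [241.   48.2] ctr [633.5 -12.9  10. ] rect [633.1 -13.9] [104.2  84.4] 16.3 circ [633.2 -13.8] 66.1
blue [ 441   40   71   71 3380] [476.2  74.9] ctr [ 605.9 -280.5   10. ] rect [ 604.8 -280.5] [75.4 80.1] 0.1 circ [ 604.9 -280.4] 40.1
blue [   0  167   70   58 2353] [ 34.9 194.3] ctr [463.4 256.7  10. ] rect [461.  263.6] [74.4 94.4] 0.1 circ [450. 267.] 51.0
white [ 221   23   42   50 1299] [241.5  47.7] ctr [634.1 -13.2   9. ] rect [633.7 -13.3] [44.4 33.9] 16.4 circ [633.9 -13.2] 27.3
white [349  43  31  38 605] [364.1  60.8] ctr [ 620.7 -151.6    9. ] rect [ 622.  -151.2] [37.4 24.3] 25.6 circ [ 620.2 -150.6] 20.1
white [465  63  24  26 372] [476.5  75.7] ctr [ 605.1 -281.4    9. ] rect [ 605.1 -281.4] [27.6 26.3] 6.9 circ [ 605.3 -282. ] 14.5
white [310 132  25  62  94] [318.3 157.5] ctr [510.5 -99.9   9. ] rect [ 502.1 -103. ] [17.5 76.3] 78.7 circ [ 502.5 -102.6] 38.7
white [354 141  19  69  91] [365.4 171.7] ctr [ 493.  -158.3    9. ] rect [ 487.3 -155.8] [1
[... 250 characters left out ...]
ct [ 439.8 -292.9] [66.  85.9] 52.7 circ [ 440.  -292.2] 53.4
white [  4 189  36  35 637] [ 18.8 208. ] ctr [445.  282.3   9. ] rect [442.6 281. ] [45.6 36.4] 36.2 circ [446.4 277.5] 23.9
white [196 191  35  34 418] [213.8 211.5] ctr [440.9  33.7   9. ] rect [445.9  35.8] [44.  43.5] 0.1 circ [441.4  35.4] 26.7
white [309 195  38  13  62] [324.5 203. ] ctr [ 452.5 -107.9    9. ] rect [ 451.4 -111.2] [48.5  7.9] 71.1 circ [ 453.5 -111.9] 24.3
dark [333 160  17  29 152] [339.1 177.6] ctr [ 495.8 -122.6   58. ] rect [ 499.5 -124.6] [13.6 30. ] 80.3 circ [ 499.6 -124.6] 15.9
dark [204 215  15  10 111] [211.8 220.2] ctr [446.1  20.8  58. ] rect [447.   21.8] [10.8 16.5] 0.1 circ [445.2  21.8] 9.0
```

View pics/w5.png

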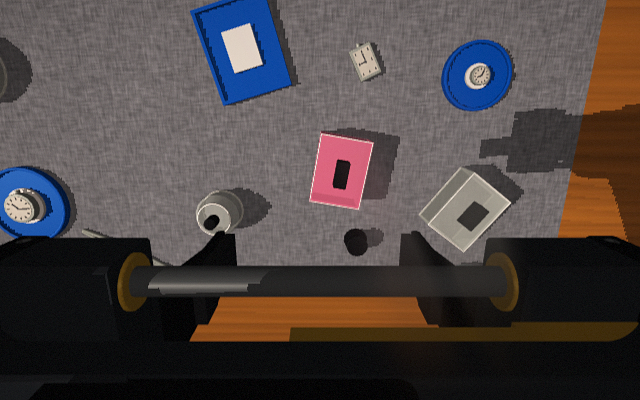

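Run:
```python
from h import *
z=np.load('pics/w5.npz'); save('w5c',cv2.resize(z['im'][25:95,330:410],None,fx=8,fy=8,interpolation=cv2.INTER_CUBIC))
```

```text
(no output)
```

View pics/w5c.png

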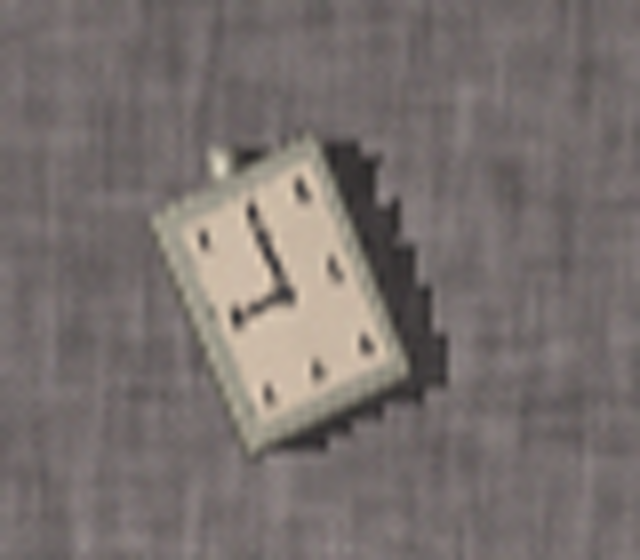

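The crop shows the rectangular head dial up, with its corners at crop (155,215), (312,140), (408,368) and (250,450), and its crown at the upper-left short side.

Run:
```python
from h import *
z=dict(np.load('pics/w5.npz'))
c=np.array([[155,215],[312,140],[408,368],[250,450]])/8+[330,25]
W=ray(z,c,.009)[:,:2]; print(W.round(4),W.mean(0))
for a,b in ((3,0),(2,1)): d=W[b]-W[a]; print(np.degrees(np.arctan2(d[1],d[0])),np.hypot(*d))
m=W.mean(0)
go(m[0],m[1],.04,-90+25);
```

```text
[[ 0.6301 -0.1346]
 [ 0.6398 -0.1564]
 [ 0.61   -0.1714]
 [ 0.5988 -0.1492]] [ 0.61968104 -0.15289709]
24.976440184789364 0.03450118365596651
26.708326498529523 0.03346703226776163
yaw -65 shift [-0.123   0.2116  0.0533] turn [ 1.000e-04 -4.345e-01 -5.000e-04] j6 now 83.1 j1 7.0
yaw 115 shift [-0.123   0.2116  0.0533] turn [7.0000e-04 2.7071e+00 1.0000e-04] j6 now 83.1 j1 7.0
```

Request:
move_arm(increments="-1 -0.04 0.03 0.02 0 -0.14 0;-1 -0.08 0.06 0.04 0 -0.28 0;-1 -0.123 0.10 0.053 0 -0.42 0;-1 -0.123 0.15 0.053 0 -0.447 0;-1 -0.123 0.19 0.053 0 -0.447 0;-1 -0.123 0.205 0.053 0 -0.447 0;-1 -0.123 0.205 0.053 0 -0.447 0")

```text
time_s: 8.9
tcp_pos: [0.6172, -0.1519, 0.0421]
ee_rot: [[-0.901, -0.009, 0.434], [-0.434, 0.0, -0.901], [0.008, -1.0, -0.004]]
wrist_force: [-0.8, 0.3, 0.3]
gripper_width: 1.004
```

Run:
```python
from h import *
snap('w6'); go(.6197,-.1529,.002,-64.3)
```

```text
8.9 [ 0.6172 -0.1519  0.0421] [  0.7  33.   -9.6  -0.  -47.9 115.1] 1.0037250315238113
yaw -64.3 shift [-0.0003  0.043   0.0008] turn [0.001  0.0014 0.0029] j6 now 115.1 j1 0.7
yaw 115.7 shift [-0.0003  0.043   0.0008] turn [ 4.5000e-03 -3.1402e+00 -1.6000e-03] j6 now 115.1 j1 0.7
```

View pics/w6.png

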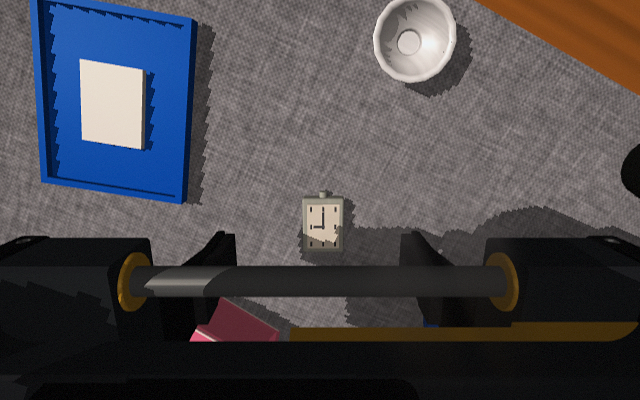

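Yaw is aligned: the head sits upright at about (323,224), and the rectangular dish is at (115,100).

```bash
python3 - <<'E'
from h import *
z=dict(np.load('pics/w6.npz')); W=ray(z,[[323.5,224],[302,224],[344.5,224],[323,197],[323,252]],.009); print(W.round(4))
go(W[0][0],W[0][1],.002,-64.3)
E
python3 m.py w6 | grep -E "blue|^white"|head -4
```

```text
[[ 0.6218 -0.1527  0.009 ]
 [ 0.6159 -0.1406  0.009 ]
 [ 0.6275 -0.1645  0.009 ]
 [ 0.6374 -0.1447  0.009 ]
 [ 0.6045 -0.1608  0.009 ]]
yaw -64.3 shift [-0.0022  0.043   0.0015] turn [0.001  0.0014 0.0029] j6 now 115.1 j1 0.7
yaw 115.7 shift [-0.0022  0.043   0.0015] turn [ 4.5000e-03 -3.1402e+00 -1.6000e-03] j6 now 115.1 j1 0.7
blue [   29     0   169   204 24170] [113.8  95.7] ctr [639.4 -13.4  10. ] rect [634.2 -15. ] [103.9  87.2] 16.3 circ [633.5 -15.3] 66.7
white [ 373    0   83   83 4165] [419.6  43.4] ctr [ 737.1 -153.7    9. ] rect [ 736.3 -150.7] [40.3 44.3] 25.8 circ [ 738.  -149.9] 22.4
white [  80   59   63   90 4926] [110.8 103.4] ctr [634.4 -12.6   9. ] rect [633.5 -12.9] [44.7 34.2] 16.3 circ [633.5 -12.7] 27.6
white [302 199  40  26 845] [320.8 212.1] ctr [ 628.1 -147.8    9. ] rect [ 628.5 -148. ] [16.2 24. ] 25.9 circ [ 628.4 -147.8] 13.9
```

Request:
move_arm(increments="-1 -0.0015 0.015 0.001 0 0 0;-1 -0.0015 0.028 0.001 0 0 0;-1 -0.0015 0.036 0.001 0 0 0;-1 -0.0015 0.0385 0.001 0 0 0;-1 -0.0015 0.0385 0.001 0 0 0;-1 -0.0015 0.0385 0.001 0 0 0")

```text
time_s: 9.55
tcp_pos: [0.6216, -0.1542, 0.0082]
ee_rot: [[-0.902, 0.001, 0.432], [-0.432, -0.0, -0.902], [-0.001, -1.0, 0.001]]
wrist_force: [-0.2, -0.9, -0.1]
gripper_width: 1.002
```

Request:
move_arm(increments="-1 0 0.003 -0.001 0 0 0;-1 0 0.006 -0.001 0 0 0;0 0 0.006 -0.001 0 0 0;1 0 0.006 -0.001 0 0 0;1 0 0.006 -0.001 0 0 0;1 0 0.006 -0.001 0 0 0;1 0 0.006 -0.001 0 0 0;1 0 0.006 -0.001 0 0 0")

```text
time_s: 10.35
tcp_pos: [0.6209, -0.1532, 0.0018]
ee_rot: [[-0.902, 0.0, 0.432], [-0.432, -0.0, -0.902], [-0.0, -1.0, 0.0]]
wrist_force: [-0.2, 0.3, -0.3]
gripper_width: 0.541
```

Request:
move_arm(increments="1 0 0 0 0 0 0;1 0 0 0 0 0 0;1 0 0 0 0 0 0")

```text
time_s: 10.65
tcp_pos: [0.6208, -0.1532, 0.0017]
ee_rot: [[-0.902, 0.0, 0.432], [-0.432, -0.0, -0.902], [0.0, -1.0, 0.0]]
wrist_force: [-0.4, -0.4, 0.2]
gripper_width: 0.295
```

Request:
move_arm(increments="1 0 -0.005 0 0 0 0;1 0 -0.015 0 0 0 0;1 0 -0.03 0 0 0 0;1 0 -0.04 0 0 0 0;1 0 -0.04 0 0 0 0")

```text
time_s: 11.15
tcp_pos: [0.6226, -0.1533, 0.0447]
ee_rot: [[-0.901, 0.005, 0.433], [-0.433, -0.0, -0.901], [-0.005, -1.0, 0.003]]
wrist_force: [0.7, -0.4, -0.1]
gripper_width: 0.298
```

Run:
```python
from h import *
go(.6335,-.0135,.04,-73.7)
```

```text
yaw -73.7 shift [-0.0703  0.0047 -0.1213] turn [-0.0023  0.1631 -0.0049] j6 now 115.0 j1 0.6
yaw 106.3 shift [-0.0703  0.0047 -0.1213] turn [-0.0073 -2.9784  0.0034] j6 now 115.0 j1 0.6
```

Request:
move_arm(increments="1 -0.015 0 -0.03 0 0.04 0;1 -0.03 0 -0.06 0 0.08 0;1 -0.05 0 -0.09 0 0.12 0;1 -0.07 0.002 -0.121 0 0.163 0;1 -0.07 0.002 -0.121 0 0.163 0;1 -0.07 0.002 -0.121 0 0.163 0;1 -0.07 0.002 -0.121 0 0.163 0")

```text
time_s: 11.85
tcp_pos: [0.6313, -0.0144, 0.0396]
ee_rot: [[-0.96, -0.001, 0.28], [-0.28, -0.0, -0.96], [0.001, -1.0, -0.0]]
wrist_force: [-0.4, 0.1, -0.1]
gripper_width: 0.298
```

Run:
```python
from h import *
snap('w7'); go(.6335,-.0135,.0117,-73.7)
```

```text
11.85 [ 0.6313 -0.0144  0.0396] [ 13.3  32.7 -10.8  -0.  -46.6  92.9] 0.2984490709157089
yaw -73.7 shift [-0.0025  0.028  -0.0006] turn [ 0.0001 -0.0014  0.0005] j6 now 92.9 j1 13.3
yaw 106.3 shift [-0.0025  0.028  -0.0006] turn [-8.0000e-04  3.1402e+00  1.0000e-04] j6 now 92.9 j1 13.3
```

View pics/w7.png

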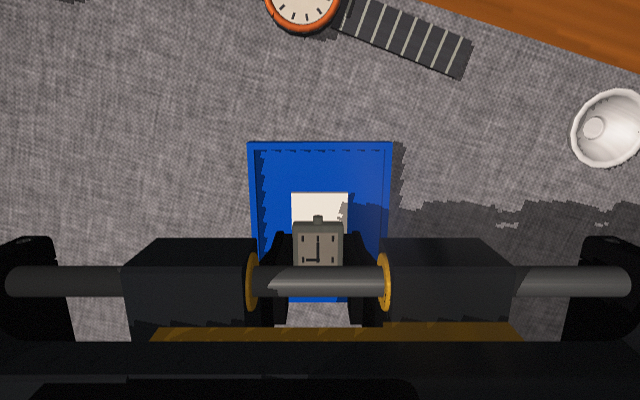

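Run:
```python
from h import *
z=dict(np.load('pics/w7.npz')); s=sense(); R=np.array(s['ee_rot']); t=np.array(s['tcp_pos'])
f=lambda uv,h:print(((ray(z,uv,h)-t)@R).round(4)[:,[0,2]])
f([[320,192],[291,210],[349,210]],.010); f([[247,180],[392.5,180],[320,142]],.010); f([[318,221],[292.5,240],[344,240]],.047)
```

```text
[[-0.0254 -0.    ]
 [-0.0141 -0.0176]
 [-0.0141  0.0176]]
[[-0.0326 -0.0432]
 [-0.0328  0.0428]
 [-0.055  -0.0001]]
[[-0.0201 -0.0013]
 [-0.01   -0.014 ]
 [-0.01    0.0118]]
```

Request:
move_arm(increments="1 -0.0015 0.008 0.0005 0 0 0;1 -0.0015 0.016 0.0005 0 0 0;1 -0.0015 0.021 0.0005 0 0 0;1 -0.0015 0.024 0.0005 0 0 0;1 -0.0015 0.025 0.0005 0 0 0;1 -0.0015 0.025 0.0005 0 0 0;1 -0.0015 0.025 0.0005 0 0 0")

```text
time_s: 12.6
tcp_pos: [0.6334, -0.0138, 0.0149]
ee_rot: [[-0.96, 0.0, 0.281], [-0.281, 0.0, -0.96], [-0.0, -1.0, 0.0]]
wrist_force: [-1.0, -1.2, -0.0]
gripper_width: 0.292
```

Request:
move_arm(increments="1 0 0.001 0 0 0 0;1 0 0.002 0 0 0 0;1 0 0.0025 0 0 0 0;1 0 0.003 0 0 0 0;1 0 0.003 0 0 0 0;1 0 0.003 0 0 0 0")

```text
time_s: 13.2
tcp_pos: [0.6332, -0.0139, 0.0117]
ee_rot: [[-0.96, 0.0, 0.28], [-0.28, 0.0, -0.96], [-0.0, -1.0, -0.0]]
wrist_force: [0.4, -0.4, -0.6]
gripper_width: 0.295
```

Request:
move_arm(increments="1 0 0.0004 0 0 0 0;1 0 0.0004 0 0 0 0;1 0 0.0004 0 0 0 0")

```text
time_s: 13.5
tcp_pos: [0.6332, -0.0138, 0.0117]
ee_rot: [[-0.96, 0.0, 0.281], [-0.281, -0.0, -0.96], [-0.0, -1.0, 0.0]]
wrist_force: [-1.4, 0.4, 2.3]
gripper_width: 0.296
```

Request:
move_arm(increments="0.3 0 0 0 0 0 0;0.1 0 0 0 0 0 0;-0.2 0 0 0 0 0 0;-0.3 0 0 0 0 0 0;-0.3 0 0 0 0 0 0;-0.3 0 -0.01 0 0 0 0;-0.3 0 -0.04 0 0 0 0;-0.3 0 -0.09 0 0 0 0")

```text
time_s: 14.3
tcp_pos: [0.6308, -0.0142, 0.0995]
ee_rot: [[-0.96, -0.008, 0.28], [-0.28, -0.001, -0.96], [0.008, -1.0, -0.001]]
wrist_force: [1.3, 0.3, -0.5]
gripper_width: 0.643
```

Run:
```python
from h import *
go(.40,-.18,.25,-90)
```

```text
yaw -90 shift [ 0.2691 -0.1486  0.0944] turn [-0.      0.2837  0.0079] j6 now 92.9 j1 13.4
yaw 90 shift [ 0.2691 -0.1486  0.0944] turn [ 0.0113 -2.8578  0.    ] j6 now 92.9 j1 13.4
```

Request:
move_arm(increments="-1 0.01 -0.049 0 0 0.1 0;-1 0.03 -0.09 0.02 0 0.2 0;-1 0.07 -0.12 0.04 0 0.28 0;-1 0.115 -0.145 0.055 0 0.28 0;-1 0.16 -0.145 0.07 0 0.28 0;-1 0.205 -0.145 0.085 0 0.28 0;-1 0.24 -0.145 0.094 0 0.28 0;-1 0.269 -0.145 0.094 0 0.28 0")

```text
time_s: 15.1
tcp_pos: [0.3992, -0.1807, 0.2473]
ee_rot: [[-1.0, 0.002, 0.003], [-0.003, -0.0, -1.0], [-0.002, -1.0, 0.0]]
wrist_force: [-0.1, -0.0, 0.2]
gripper_width: 0.998
```

Request:
move_arm(increments="-1 0 0 0 0 0 0;-1 0 0 0 0 0 0")

```text
time_s: 15.3
tcp_pos: [0.4013, -0.1798, 0.2475]
ee_rot: [[-1.0, 0.003, 0.004], [-0.004, -0.0, -1.0], [-0.003, -1.0, 0.0]]
wrist_force: [-0.6, 0.0, 0.1]
gripper_width: 0.997
```

```bash
python3 - <<'E'
from h import *
snap('w8')
E
python3 m.py w8
```

```text
15.3 [ 0.4013 -0.1798  0.2475] [ -2.8   2.4 -21.6   0.  -65.9  93. ] 0.9967842779540264
blue [137   0  58  16 514] [158.8   5.2] ctr [580.2  -6.9  10. ] rect [578.  -14.7] [14.5 61.1] 0.3 circ [585.3 -14.7] 30.6
blue [ 381    0   66   23 1101] [412.5   9. ] ctr [ 577.9 -280.4   10. ] rect [ 576.  -280.9] [21.4 69.9] 0.3 circ [ 586.2 -280.8] 35.0
white [235  39  66  90 405] [265.3  82.9] ctr [ 501.7 -118.4    9. ] rect [ 499.8 -120.1] [65.  87.8] 80.1 circ [ 499.6 -119.9] 53.4
white [ 361   85   92   93 3713] [406.9 130.3] ctr [ 449.4 -284.5    9. ] rect [ 448.9 -283.4] [72.1 87.2] 52.9 circ [ 447.6 -283.9] 54.7
white [115 115  37  44 605] [135.5 137.3] ctr [439.6  38.5   9. ] rect [438.6  42.5] [45.  42.5] 41.7 circ [440.1  42.6] 25.4
white [  0 158  96  45 337] [ 45.9 179.7] ctr [387.4 156.3   9. ] rect [386.  153.8] [118.8  11.7] 60.5 circ [386.6 153.4] 59.4
dark [257  68  19  32 432] [266.   83.5] ctr [ 497.9 -126.4   58. ] rect [ 497.7 -126.4] [14.7 28.2] 80.1 circ [ 497.7 -126.4] 15.4
dark [410 119  17  19 122] [418.6 125.6] ctr [ 457.3 -283.2   58. ] rect [ 456.4 -281.2] [16.6 14. ] 47.2 circ [ 455.3 -281.3] 9.7
dark [124 133  15  13 110] [132.5 138.6] ctr [442.5  15.4  58. ] rect [442.3  16.1] [12.  13.7] 7.2 circ [442.3  17.3] 8.1
dark [282 158  24  26 482] [293.4 170.4] ctr [ 409.6 -152.6   58. ] rect [ 409.3 -152.7] [24.8 27.3] 89.7 circ [ 409.4 -152.6] 14.0
dark [409 207  20  18 136] [420.1 214.1] ctr [ 360.8 -293.2   58. ] rect [ 361.2 -294.8] [26.  15.6] 41.7 circ [ 358.  -291.1] 13.1
```

View pics/w8.png

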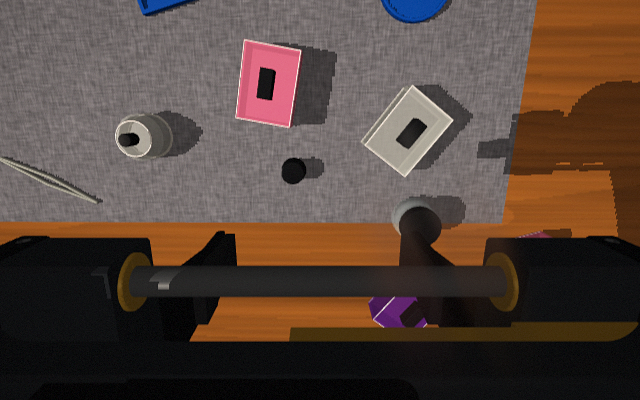

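Run:
```python
from h import *
z=dict(np.load('pics/w8.npz')); save('w8c',cv2.resize(z['im'][75:245,350:480],None,fx=4.5,fy=4.5,interpolation=cv2.INTER_CUBIC)[:600*2])
p=z
t=dict(np.load('pics/top0.npz'))
for n,q,pts in (('w',z,[[412,131],[405,215],[293,170],[267,60],[420,110]]),('t',t,[[405,237],[400,190],[342,212]])):
  for u,v in pts:
    d=q['d'][v,u]; c=np.array([(u-q['cx'])/q['fx']*d,(v-q['cy'])/q['fy']*d,d]); print(n,u,v,(q['orientation']@c+q['xyz']).round(4))
```

```text
w 412 131 [ 0.4518 -0.2768  0.0579]
w 405 215 [ 0.3545 -0.2809  0.0421]
w 293 170 [ 0.4042 -0.1499  0.0263]
w 267 60 [ 0.522  -0.1258  0.0412]
w 420 110 [ 0.4728 -0.2881  0.0419]
t 405 237 [ 0.3362 -0.2954  0.0458]
t 400 190 [ 0.4467 -0.2834  0.0568]
t 342 212 [ 0.3968 -0.1481  0.0262]
```

View pics/w8c.png

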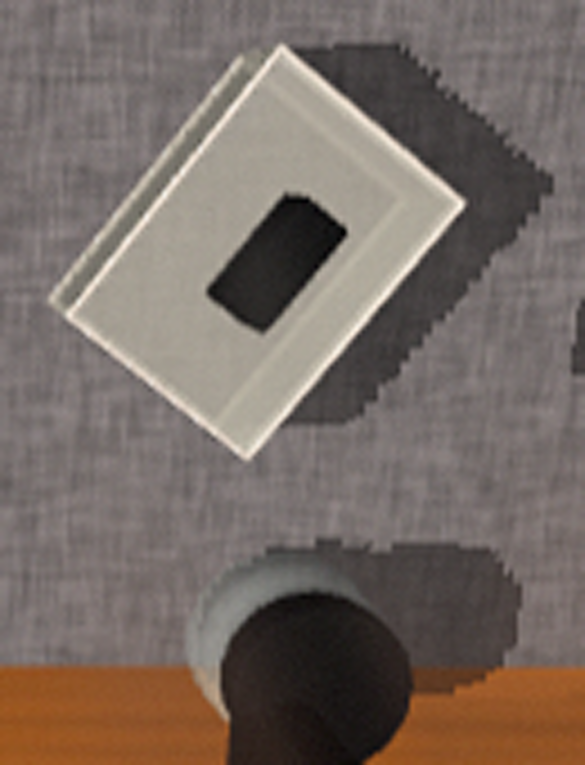

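Run:
```python
from h import *
z=dict(np.load('pics/w8.npz'))
c=np.array([[282,45],[465,203],[247,460],[68,316]])/4.5+[350,75]
W=ray(z,c,.040)[:,:2]; print(W.round(4),W.mean(0))
for a,b in ((2,1),(3,0),(1,0),(2,3)): d=W[b]-W[a]; print(np.degrees(np.arctan2(d[1],d[0])),np.hypot(*d))
g=np.array([[290,195],[347,232],[263,332],[208,294]])/4.5+[350,75]; print(ray(z,g,.058)[:,:2].mean(0))
m=W.mean(0); go(m[0],m[1],.10,-90-39); go(m[0],m[1],.10,52)
```

```text
[[ 0.4983 -0.2787]
 [ 0.4624 -0.3258]
 [ 0.399  -0.2779]
 [ 0.4349 -0.2312]] [ 0.44863413 -0.27841786]
-37.05960210131059 0.07948834306965302
-36.86124046076041 0.07928891669698793
52.690483625162905 0.059241046693267164
52.49508820993779 0.0589677614029895
[ 0.4490808 -0.2764999]
yaw -129 shift [-0.046   0.1473  0.099 ] turn [ 4.000e-04  6.849e-01 -2.100e-03] j6 now 93.0 j1 -2.8
yaw 51 shift [-0.046   0.1473  0.099 ] turn [-2.7000e-03 -2.4566e+00 -5.0000e-04] j6 now 93.0 j1 -2.8
yaw 52 shift [-0.046   0.1473  0.099 ] turn [-2.7000e-03 -2.4741e+00 -5.0000e-04] j6 now 93.0 j1 -2.8
yaw 232 shift [-0.046   0.1473  0.099 ] turn [ 4.000e-04  6.675e-01 -2.100e-03] j6 now 93.0 j1 -2.8
```

Request:
move_arm(increments="-0.4 -0.01 0.02 0.02 0 0.14 0;-0.4 -0.02 0.05 0.05 0 0.28 0;-0.4 -0.035 0.09 0.08 0 0.42 0;-0.4 -0.047 0.13 0.098 0 0.56 0;-0.4 -0.047 0.155 0.098 0 0.65 0;-0.4 -0.047 0.162 0.098 0 0.65 0;-0.4 -0.047 0.162 0.098 0 0.65 0;-0.4 -0.047 0.162 0.098 0 0.65 0")

```text
time_s: 16.15
tcp_pos: [0.4502, -0.2773, 0.0857]
ee_rot: [[-0.8, 0.002, -0.6], [0.6, -0.001, -0.8], [-0.003, -1.0, -0.001]]
wrist_force: [-0.6, 0.0, 0.7]
gripper_width: 0.699
```

Run:
```python
from h import *
snap('w9'); go(.449,-.2775,.0415,-127.2)
```

```text
16.15 [ 0.4502 -0.2773  0.0857] [-14.   21.  -23.5   0.  -45.3  67.2] 0.6988816053698121
yaw -127.2 shift [0.0011 0.0447 0.001 ] turn [ 0.001   0.0059 -0.0035] j6 now 67.1 j1 -14.0
yaw 52.8 shift [0.0011 0.0447 0.001 ] turn [-5.5000e-03 -3.1357e+00 -1.6000e-03] j6 now 67.1 j1 -14.0
```

View pics/w9.png

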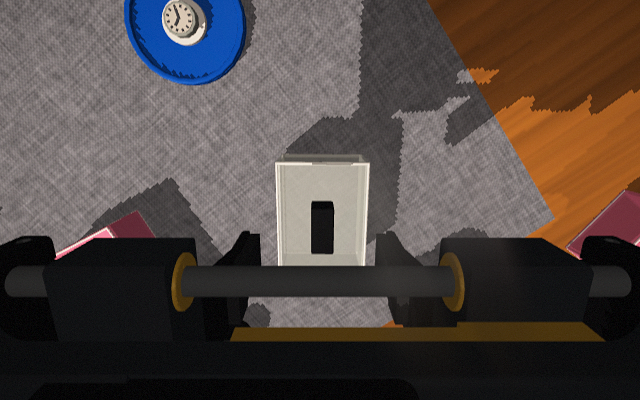

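Request:
move_arm(increments="-0.4 0.001 0.012 0.001 0 0.005 0;-0.4 0.001 0.025 0.001 0 0.005 0;-0.4 0.001 0.035 0.001 0 0.005 0;-0.4 0.001 0.042 0.001 0 0.005 0;-0.4 0.001 0.042 0.001 0 0.005 0;-0.4 0.001 0.042 0.001 0 0.005 0")

```text
time_s: 16.8
tcp_pos: [0.4478, -0.2776, 0.0428]
ee_rot: [[-0.796, 0.001, -0.605], [0.605, -0.0, -0.796], [-0.001, -1.0, -0.0]]
wrist_force: [0.2, 0.4, 0.1]
gripper_width: 0.7
```

Request:
move_arm(increments="0 0 0.001 0 0 0 0;0.5 0 0.001 0 0 0 0;1 0 0.001 0 0 0 0;1 0 0.001 0 0 0 0;1 0 0.001 0 0 0 0;1 0 0.001 0 0 0 0;1 0 0.001 0 0 0 0;1 0 0.001 0 0 0 0")

```text
time_s: 17.6
tcp_pos: [0.4473, -0.2775, 0.0413]
ee_rot: [[-0.796, -0.0, -0.606], [0.606, 0.0, -0.796], [0.0, -1.0, 0.0]]
wrist_force: [-0.4, 0.7, 0.4]
gripper_width: 0.158
```

Request:
move_arm(increments="1 0 0 0 0 0 0;1 0 0 0 0 0 0")

```text
time_s: 17.8
tcp_pos: [0.4473, -0.2776, 0.0413]
ee_rot: [[-0.796, -0.0, -0.606], [0.606, -0.0, -0.796], [0.0, -1.0, 0.0]]
wrist_force: [-0.9, -0.4, 0.7]
gripper_width: 0.159
```

Request:
move_arm(increments="1 0 -0.01 0 0 0 0;1 0 -0.03 0 0 0 0;1 0 -0.055 0 0 0 0;1 0 -0.08 0 0 0 0;1 0 -0.1 0 0 0 0;1 0 -0.1 0 0 0 0")

```text
time_s: 18.4
tcp_pos: [0.4494, -0.2782, 0.145]
ee_rot: [[-0.796, 0.007, -0.605], [0.605, -0.003, -0.796], [-0.007, -1.0, -0.002]]
wrist_force: [0.6, -0.8, -0.2]
gripper_width: 0.16
```

Run:
```python
from h import *
go(.6335,-.0135,.10,-73.7)
```

```text
yaw -73.7 shift [ 0.0141  0.0457 -0.3221] turn [-0.0013 -0.9347 -0.0078] j6 now 66.9 j1 -14.1
yaw 106.3 shift [ 0.0141  0.0457 -0.3221] turn [ 9.3000e-03  2.2069e+00 -1.5000e-03] j6 now 66.9 j1 -14.1
```

Request:
move_arm(increments="1 0 0 -0.03 0 -0.1 0;1 0 0 -0.07 0 -0.22 0;1 0 0 -0.11 0 -0.34 0;1 0 0 -0.15 0 -0.46 0;1 0.005 0 -0.19 0 -0.58 0;1 0.01 0 -0.23 0 -0.70 0;1 0.014 0 -0.27 0 -0.82 0;1 0.014 0 -0.29 0 -0.9 0")

```text
time_s: 19.2
tcp_pos: [0.6127, -0.0355, 0.1403]
ee_rot: [[-0.967, -0.001, 0.253], [-0.253, 0.0, -0.967], [0.001, -1.0, -0.0]]
wrist_force: [0.1, 0.1, -0.4]
gripper_width: 0.16
```

Run:
```python
from h import *
go(.6335,-.0135,.10,-73.7)
```

```text
yaw -73.7 shift [-0.0257  0.0402 -0.016 ] turn [ 0.0005 -0.0288  0.0009] j6 now 92.9 j1 11.8
yaw 106.3 shift [-0.0257  0.0402 -0.016 ] turn [-1.4000e-03  3.1128e+00  8.0000e-04] j6 now 92.9 j1 11.8
```

Request:
move_arm(increments="1 -0.013 0.01 -0.008 0 -0.02 0;1 -0.025 0.025 -0.016 0 -0.03 0;1 -0.025 0.035 -0.016 0 -0.03 0;1 -0.025 0.035 -0.016 0 -0.03 0;1 -0.025 0.035 -0.016 0 -0.03 0")

```text
time_s: 19.7
tcp_pos: [0.6314, -0.0177, 0.1056]
ee_rot: [[-0.962, -0.002, 0.274], [-0.274, -0.001, -0.962], [0.002, -1.0, 0.0]]
wrist_force: [0.3, 0.4, 0.1]
gripper_width: 0.157
```

Run:
```python
from h import *
snap('w10'); go(.6335,-.0135,.0473,-73.7)
```

```text
19.7 [ 0.6314 -0.0177  0.1056] [ 13.1  28.4  -7.2   0.  -54.5  92.9] 0.15676479909477017
yaw -73.7 shift [-0.0027  0.0591 -0.0035] turn [-0.0002 -0.0067  0.0003] j6 now 92.9 j1 13.1
yaw 106.3 shift [-0.0027  0.0591 -0.0035] turn [-4.0000e-04  3.1349e+00 -4.0000e-04] j6 now 92.9 j1 13.1
```

View pics/w10.png

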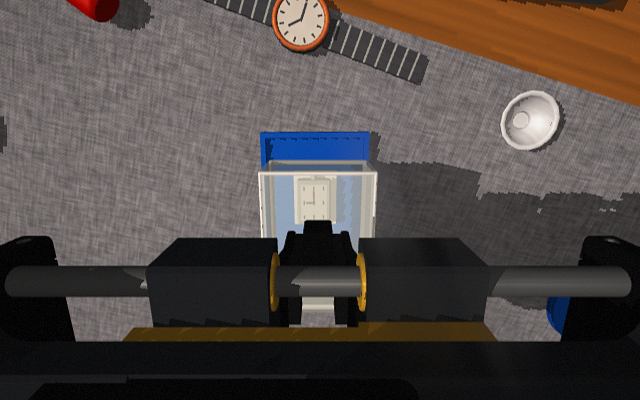

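```bash
cat >> h.py <<'E'
def tf(n,uv,h):
    z=dict(np.load('pics/'+n+'.npz')); s=sense(); R=np.array(s['ee_rot']); t=np.array(s['tcp_pos'])
    print(((ray(z,uv,h)-t)@R*1000).round(1)[:,[0,2]].tolist())
E
python3 - <<'E'
from h import *
tf('w10',[[261,132],[370,132]],.010); tf('w10',[[259.5,172],[377,172]],.1043); tf('w10',[[301,181],[327,181],[297,174],[334,174]],.019)
z=np.load('pics/w10.npz'); save('w10c',cv2.resize(z['im'][120:260,240:400],None,fx=4.2,fy=4.2,interpolation=cv2.INTER_CUBIC))
E
```

```text
[[-55.0, -44.4], [-55.1, 38.8]]
[[-42.3, -30.3], [-42.4, 28.5]]
[[-18.7, -13.9], [-18.7, 6.1], [-24.2, -16.9], [-24.2, 11.4]]
```

View pics/w10c.png

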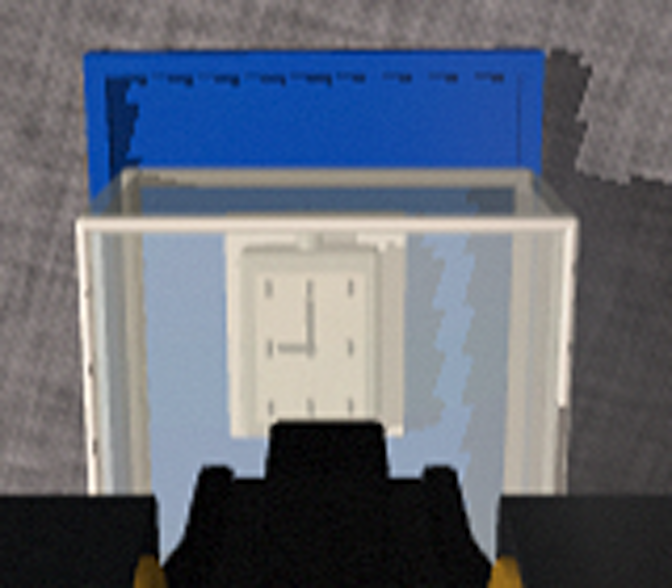

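Request:
move_arm(increments="1 -0.0015 0.015 -0.0026 0 -0.005 0;1 -0.0015 0.028 -0.0026 0 -0.005 0;1 -0.0015 0.038 -0.0026 0 -0.005 0;1 -0.0015 0.044 -0.0026 0 -0.005 0;1 -0.0015 0.046 -0.0026 0 -0.005 0;1 -0.0015 0.046 -0.0026 0 -0.005 0;1 -0.0015 0.046 -0.0026 0 -0.005 0")

```text
time_s: 20.45
tcp_pos: [0.6333, -0.0137, 0.0608]
ee_rot: [[-0.96, 0.001, 0.281], [-0.281, 0.0, -0.96], [-0.001, -1.0, 0.0]]
wrist_force: [0.3, 0.1, -0.1]
gripper_width: 0.155
```

Run:
```python
from h import *
snap('w11'); go(.6335,-.0135,.0473,-73.7)
z=np.load('pics/w11.npz'); save('w11c',cv2.resize(z['im'][120:300,230:420],None,fx=3.3,fy=3.3,interpolation=cv2.INTER_CUBIC))
```

```text
20.45 [ 0.6333 -0.0137  0.0608] [ 13.4  31.3  -9.5   0.  -49.1  92.9] 0.15471367915050707
yaw -73.7 shift [-0.0001  0.0136 -0.0001] turn [-0.0002 -0.0001 -0.0012] j6 now 92.9 j1 13.4
yaw 106.3 shift [-0.0001  0.0136 -0.0001] turn [ 1.8000e-03  3.1415e+00 -3.0000e-04] j6 now 92.9 j1 13.4
```

View pics/w11c.png

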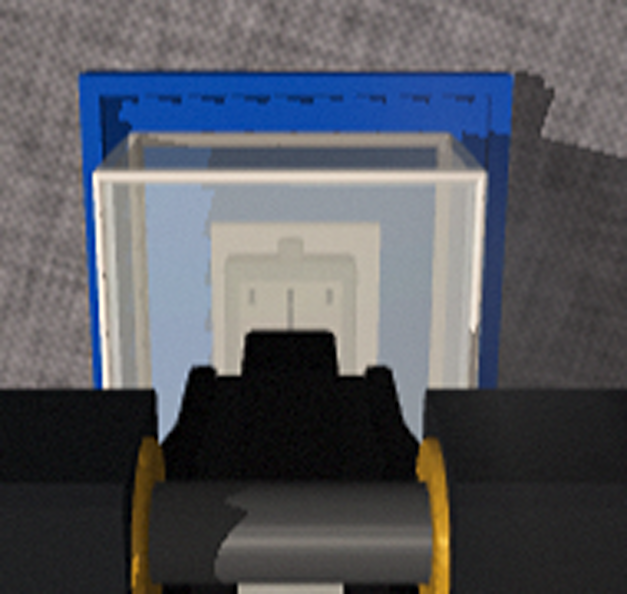

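Request:
move_arm(increments="1 0 0.004 0 0 0 0;1 0 0.007 0 0 0 0;1 0 0.0095 0 0 0 0;1 0 0.011 0 0 0 0;1 0 0.012 0 0 0 0;1 0 0.0125 0 0 0 0;1 0 0.0125 0 0 0 0;1 0 0.0125 0 0 0 0")

```text
time_s: 21.3
tcp_pos: [0.633, -0.0137, 0.0479]
ee_rot: [[-0.96, 0.0, 0.28], [-0.28, -0.0, -0.96], [-0.0, -1.0, 0.0]]
wrist_force: [-0.0, 0.5, -1.0]
gripper_width: 0.16
```

Request:
move_arm(increments="1 0 0.0005 0 0 0 0;1 0 0.001 0 0 0 0;1 0 0.001 0 0 0 0;1 0 0.001 0 0 0 0")

```text
time_s: 21.7
tcp_pos: [0.633, -0.0137, 0.0474]
ee_rot: [[-0.96, 0.0, 0.281], [-0.281, -0.0, -0.96], [-0.0, -1.0, 0.0]]
wrist_force: [-1.0, 1.2, 2.8]
gripper_width: 0.159
```

Contact with the dish floor at the expected height. Releasing.

Request:
move_arm(increments="0.6 0 0 0 0 0 0;0.4 0 0 0 0 0 0;0.2 0 0 0 0 0 0;0 0 0 0 0 0 0;0 0 0 0 0 0 0;0 0 -0.01 0 0 0 0;0 0 -0.04 0 0 0 0;0 0 -0.09 0 0 0 0")

```text
time_s: 22.5
tcp_pos: [0.6306, -0.014, 0.1349]
ee_rot: [[-0.96, -0.008, 0.28], [-0.28, -0.001, -0.96], [0.008, -1.0, -0.001]]
wrist_force: [1.4, -0.4, -0.8]
gripper_width: 0.498
```

Run:
```python
from h import *
go(.40,.03,.22,-90)
```

```text
yaw -90 shift [ 0.2097 -0.0833 -0.107 ] turn [-0.      0.2838  0.0079] j6 now 92.9 j1 13.4
yaw 90 shift [ 0.2097 -0.0833 -0.107 ] turn [ 0.0114 -2.8577  0.    ] j6 now 92.9 j1 13.4
```

Request:
move_arm(increments="-0.3 0.04 -0.04 -0.02 0 0.1 0;-0.3 0.08 -0.06 -0.04 0 0.2 0;-0.3 0.12 -0.07 -0.06 0 0.28 0;-0.3 0.16 -0.08 -0.08 0 0.283 0;-0.3 0.2 -0.08 -0.10 0 0.283 0;-0.3 0.22 -0.08 -0.11 0 0.283 0;-0.3 0.22 -0.08 -0.11 0 0.283 0;-0.3 0.22 -0.08 -0.11 0 0.283 0")

```text
time_s: 23.3
tcp_pos: [0.3913, 0.0304, 0.218]
ee_rot: [[-1.0, 0.003, 0.002], [-0.002, 0.001, -1.0], [-0.003, -1.0, -0.001]]
wrist_force: [1.5, 0.6, 0.2]
gripper_width: 0.649
```

```bash
python3 - <<'E'
from h import *
snap('w12')
E
python3 m.py w12
```

```text
23.3 [0.3913 0.0304 0.218 ] [ 28.5  -1.4 -29.8   0.  -61.4  61.6] 0.6488446120802709
blue [  51   75   96   93 5366] [ 98.9 120.2] ctr [450.9 270.   10. ] rect [448.3 270.6] [ 97.7 103. ] 0.2 circ [448.8 270.6] 51.8
white [440  21  84  99 471] [480.5  68.3] ctr [ 505.3 -138.5    9. ] rect [ 501.4 -139. ] [65.6 87.8] 80.2 circ [ 501.8 -139.1] 53.9
white [ 74 102  40  43 993] [ 91.2 123.8] ctr [447.  279.7   9. ] rect [445.1 277.7] [45.5 36.8] 39.8 circ [447.6 275.5] 23.3
white [ 300  105   44   51 1335] [321.  130.7] ctr [440.5  28.3   9. ] rect [438.9  28.4] [50.4 49.1] 57.6 circ [440.6  29.5] 27.1
white [159 153  99  50 399] [206.5 177.4] ctr [387.7 158.6   9. ] rect [386.2 155.9] [120.2  12.3] 66.3 circ [385.9 156. ] 60.2
white [ 75 198  30  27 343] [ 88.9 211.1] ctr [346.8 300.2   9. ] rect [346.8 300.1] [32.  34.6] 0.2 circ [345.9 300.5] 17.7
dark [471  53  31  36 743] [486.   70.7] ctr [ 497.9 -121.3   58. ] rect [ 497.8 -121.2] [19.7 30.4] 80.2 circ [ 497.9 -121.1] 17.8
dark [319 126  13  14 127] [325.2 132.9] ctr [441.7  24.7  58. ] rect [442.   24.9] [12.2 11.5] 0.2 circ [441.9  24.8] 6.6
dark [479 155  18  26 217] [489.2 166.9] ctr [ 409.4 -136.7   58. ] rect [ 411.2 -136.2] [27.2 12.1] 24.4 circ [ 408.9 -131.2] 13.6
dark [597 206  43  19 640] [620.5 216.4] ctr [ 358.8 -278.2   58. ] rect [ 360.2 -277.6] [19.3 43.2] 0.2 circ [ 353.  -277.6] 21.8
```

View pics/w12.png

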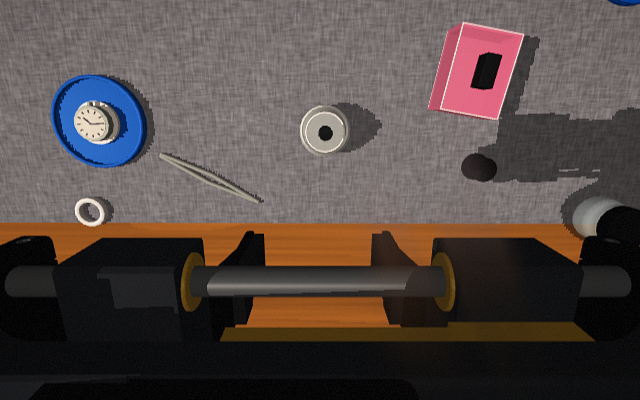

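The small cover's knob is at (325,133), and the round head sits on the large dish's pad at (92,123).

Run:
```python
from h import *
go(.4422,.0247,.042,-90)
```

```text
yaw -90 shift [-0.05    0.1758  0.0059] turn [ 0.0006  0.0016 -0.002 ] j6 now 61.6 j1 28.5
yaw 90 shift [-0.05    0.1758  0.0059] turn [-3.20e-03 -3.14e+00 -1.00e-03] j6 now 61.6 j1 28.5
```

Request:
move_arm(increments="-0.3 -0.03 0.04 0.003 0 0 0;-0.3 -0.05 0.08 0.006 0 0 0;-0.3 -0.05 0.115 0.006 0 0 0;-0.3 -0.05 0.13 0.006 0 0 0;-0.3 -0.05 0.13 0.006 0 0 0;-0.3 -0.05 0.13 0.006 0 0 0")

```text
time_s: 23.95
tcp_pos: [0.4421, 0.0242, 0.0868]
ee_rot: [[-1.0, -0.0, 0.001], [-0.001, -0.001, -1.0], [0.0, -1.0, 0.001]]
wrist_force: [-0.3, -0.4, 0.1]
gripper_width: 0.649
```

Run:
```python
from h import *
snap('w13'); go(.4422,.0247,.042,-90)
z=np.load('pics/w13.npz'); save('w13c',cv2.resize(z['im'][120:320,180:460],None,fx=2.8,fy=2.8,interpolation=cv2.INTER_CUBIC))
```

```text
23.95 [0.4421 0.0242 0.0868] [ 24.3  13.7 -34.9   0.  -41.4  65.7] 0.6493382969006227
yaw -90 shift [ 0.0003  0.0455 -0.0003] turn [ 0.0002  0.0011 -0.0016] j6 now 65.7 j1 24.3
yaw 90 shift [ 0.0003  0.0455 -0.0003] turn [-2.6000e-03 -3.1405e+00 -4.0000e-04] j6 now 65.7 j1 24.3
```

View pics/w13c.png

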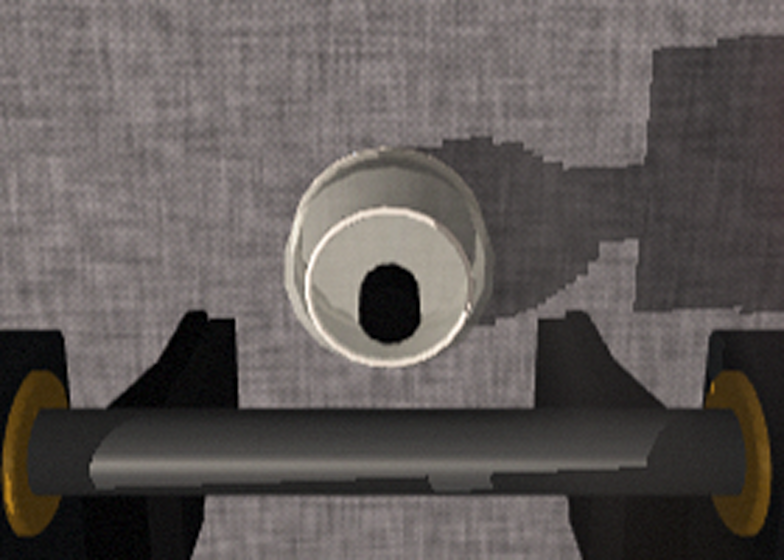

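Run:
```python
from h import *
q=dict(np.load('pics/w13.npz'))
for cu,cv in [(390,280),(390,325),(390,240),(340,290),(440,290),(390,180)]:
    u=int(180+cu/2.8);v=int(120+cv/2.8);d=q['d'][v,u]; c=np.array([(u-q['cx'])/q['fx']*d,(v-q['cy'])/q['fy']*d,d]); print(u,v,(q['orientation']@c+q['xyz']).round(4))
```

```text
319 220 [0.4476 0.0246 0.0521]
319 236 [0.4394 0.0246 0.0585]
319 205 [0.4536 0.0245 0.0394]
301 223 [0.4417 0.0365 0.0411]
337 223 [0.4417 0.0125 0.0411]
319 184 [0.4658 0.0245 0.0306]
```

Request:
move_arm(increments="-0.3 0.001 0.012 0 0 0 0;-0.3 0.001 0.025 0 0 0 0;-0.3 0.001 0.036 0 0 0 0;-0.3 0.001 0.043 0 0 0 0;-0.3 0.001 0.044 0 0 0 0;-0.3 0.001 0.044 0 0 0 0;-0.3 0.001 0.044 0 0 0 0")

```text
time_s: 24.7
tcp_pos: [0.4405, 0.0245, 0.0435]
ee_rot: [[-1.0, 0.002, 0.001], [-0.001, 0.001, -1.0], [-0.002, -1.0, -0.001]]
wrist_force: [0.4, 1.9, 0.4]
gripper_width: 0.653
```

Request:
move_arm(increments="0 0 0.001 0 0 0 0;0.5 0 0.0015 0 0 0 0;1 0 0.0015 0 0 0 0;1 0 0.0015 0 0 0 0;1 0 0.0015 0 0 0 0;1 0 0.0015 0 0 0 0;1 0 0.0015 0 0 0 0;1 0 0.0015 0 0 0 0")

```text
time_s: 25.5
tcp_pos: [0.4398, 0.0242, 0.0413]
ee_rot: [[-1.0, -0.0, 0.001], [-0.001, -0.0, -1.0], [0.0, -1.0, 0.0]]
wrist_force: [-0.2, -0.4, -1.0]
gripper_width: 0.148
```

Request:
move_arm(increments="1 0 0 0 0 0 0;1 0 0 0 0 0 0")

```text
time_s: 25.7
tcp_pos: [0.4399, 0.0242, 0.0413]
ee_rot: [[-1.0, -0.0, 0.001], [-0.001, -0.0, -1.0], [0.0, -1.0, 0.0]]
wrist_force: [-0.7, 0.5, 0.1]
gripper_width: 0.151
```

Request:
move_arm(increments="1 0 -0.01 0 0 0 0;1 0 -0.03 0 0 0 0;1 0 -0.055 0 0 0 0;1 0 -0.08 0 0 0 0;1 0 -0.1 0 0 0 0;1 0 -0.1 0 0 0 0")

```text
time_s: 26.3
tcp_pos: [0.442, 0.0249, 0.1447]
ee_rot: [[-1.0, 0.007, 0.002], [-0.002, 0.003, -1.0], [-0.007, -1.0, -0.003]]
wrist_force: [0.9, 0.3, -1.3]
gripper_width: 0.147
```

Run:
```python
from h import *
go(.605,-.281,.105,-90)
```

```text
yaw -90 shift [-0.1622  0.0402  0.3063] turn [ 0.0025  0.0018 -0.0074] j6 now 65.6 j1 24.4
yaw 90 shift [-0.1622  0.0402  0.3063] turn [-0.0116 -3.1398 -0.004 ] j6 now 65.6 j1 24.4
```

Request:
move_arm(increments="1 -0.01 0 0.03 0 0 0;1 -0.025 0 0.07 0 0 0;1 -0.045 0 0.11 0 0 0;1 -0.065 0 0.15 0 0 0;1 -0.085 0 0.19 0 0 0;1 -0.11 0 0.23 0 0 0;1 -0.135 0 0.27 0 0 0;1 -0.155 0 0.295 0 0 0")

```text
time_s: 27.1
tcp_pos: [0.5955, -0.2733, 0.1399]
ee_rot: [[-1.0, -0.002, -0.001], [0.001, 0.0, -1.0], [0.002, -1.0, -0.0]]
wrist_force: [1.0, 0.2, -0.4]
gripper_width: 0.149
```

Request:
move_arm(increments="1 -0.007 0.01 0.01 0 0 0;1 -0.007 0.03 0.01 0 0 0;1 -0.007 0.035 0.01 0 0 0;1 -0.007 0.035 0.01 0 0 0;1 -0.007 0.035 0.01 0 0 0")

```text
time_s: 27.6
tcp_pos: [0.6023, -0.28, 0.1069]
ee_rot: [[-1.0, 0.0, 0.002], [-0.002, -0.0, -1.0], [-0.0, -1.0, 0.0]]
wrist_force: [-0.5, -0.3, -0.6]
gripper_width: 0.146
```

Run:
```python
from h import *
snap('w14'); go(.605,-.281,.0473,-90)
z=np.load('pics/w14.npz'); save('w14c',cv2.resize(z['im'][100:300,200:440],None,fx=3,fy=3,interpolation=cv2.INTER_CUBIC))
```

```text
27.6 [ 0.6023 -0.28    0.1069] [-11.   31.1  -2.1   0.  -56.8 101.1] 0.14602845885410806
yaw -90 shift [-0.0023  0.0601  0.0008] turn [-0.0006  0.0023 -0.0013] j6 now 101.1 j1 -11.0
yaw 90 shift [-0.0023  0.0601  0.0008] turn [-2.1000e-03 -3.1393e+00  9.0000e-04] j6 now 101.1 j1 -11.0
```

View pics/w14c.png

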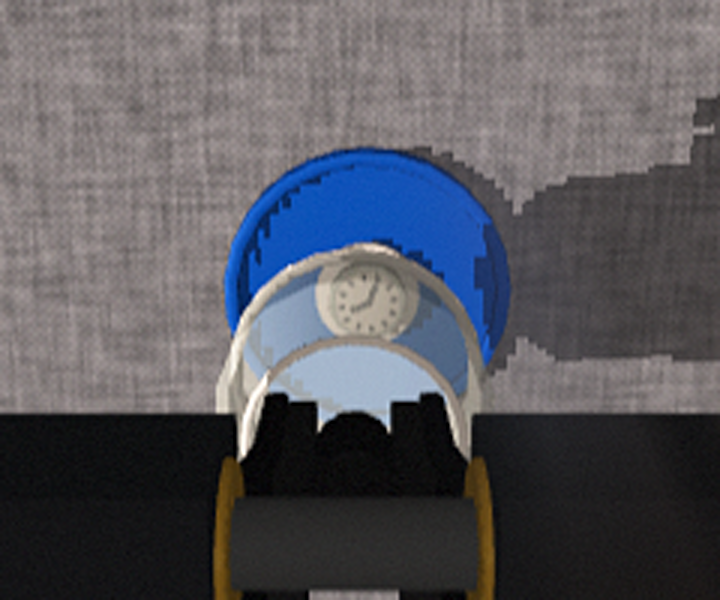

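Run:
```python
from h import *
tf('w14',[[275,195],[370,195],[322,149.3]],.010); tf('w14',[[272.5,235],[362.3,235],[322,181.3]],.0656);tf('w14',[[305,198],[338,198]],.014)
```

```text
[[-4.8, -35.8], [-4.8, 41.0], [-41.6, 2.0]]
[[7.6, -31.0], [7.5, 28.0], [-28.5, 1.3]]
[[-3.4, -11.5], [-3.4, 14.9]]
```

Request:
move_arm(increments="1 -0.0018 0.015 0.002 0 0 0;1 -0.0018 0.028 0.002 0 0 0;1 -0.0018 0.038 0.002 0 0 0;1 -0.0018 0.044 0.002 0 0 0;1 -0.0018 0.046 0.002 0 0 0;1 -0.0018 0.046 0.002 0 0 0;1 -0.0018 0.046 0.002 0 0 0")

```text
time_s: 28.35
tcp_pos: [0.6045, -0.2827, 0.0607]
ee_rot: [[-1.0, 0.001, 0.001], [-0.001, -0.0, -1.0], [-0.001, -1.0, 0.0]]
wrist_force: [0.5, 0.2, 0.1]
gripper_width: 0.15
```

Run:
```python
from h import *
snap('w15'); go(.605,-.281,.0473,-90)
z=np.load('pics/w15.npz'); save('w15c',cv2.resize(z['im'][100:300,200:440],None,fx=3,fy=3,interpolation=cv2.INTER_CUBIC))
```

```text
28.35 [ 0.6045 -0.2827  0.0607] [-11.2  34.1  -4.2   0.  -51.7 101.3] 0.14954514641386105
yaw -90 shift [-0.0005  0.0136 -0.0017] turn [-0.0004  0.0013 -0.0011] j6 now 101.3 j1 -11.2
yaw 90 shift [-0.0005  0.0136 -0.0017] turn [-1.8000e-03 -3.1403e+00  6.0000e-04] j6 now 101.3 j1 -11.2
```

View pics/w15c.png

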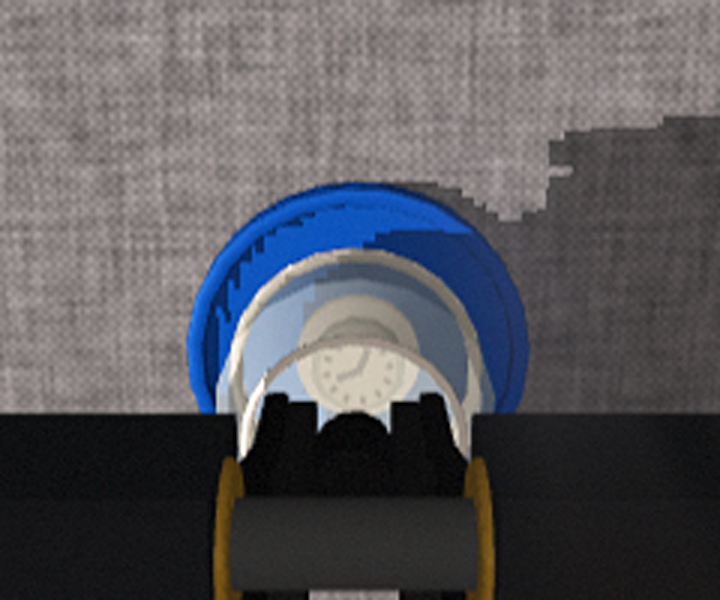

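Request:
move_arm(increments="1 0 0.004 0 0 0 0;1 0 0.007 0 0 0 0;1 0 0.0095 0 0 0 0;1 0 0.011 0 0 0 0;1 0 0.012 0 0 0 0;1 0 0.0125 0 0 0 0;1 0 0.0125 0 0 0 0;1 0 0.0125 0 0 0 0")

```text
time_s: 29.2
tcp_pos: [0.6042, -0.2826, 0.0479]
ee_rot: [[-1.0, 0.0, 0.001], [-0.001, -0.0, -1.0], [-0.0, -1.0, 0.0]]
wrist_force: [-0.3, 0.5, -1.0]
gripper_width: 0.147
```

Request:
move_arm(increments="1 0 0.0005 0 0 0 0;1 0 0.001 0 0 0 0;1 0 0.001 0 0 0 0;1 0 0.001 0 0 0 0")

```text
time_s: 29.6
tcp_pos: [0.6043, -0.2827, 0.0472]
ee_rot: [[-1.0, 0.001, 0.001], [-0.001, -0.0, -1.0], [-0.001, -1.0, 0.0]]
wrist_force: [-0.0, -0.5, 2.2]
gripper_width: 0.15
```

Request:
move_arm(increments="0.6 0 0 0 0 0 0;0.4 0 0 0 0 0 0;0.2 0 0 0 0 0 0;0 0 0 0 0 0 0;0 0 0 0 0 0 0;0 0 -0.01 0 0 0 0;0 0 -0.04 0 0 0 0;0 0 -0.09 0 0 0 0")

```text
time_s: 30.4
tcp_pos: [0.6019, -0.2819, 0.1347]
ee_rot: [[-1.0, -0.008, 0.001], [-0.001, 0.002, -1.0], [0.008, -1.0, -0.002]]
wrist_force: [0.9, -1.3, -0.6]
gripper_width: 0.499
```

Run:
```python
from h import *
go(.53,.24,.24,-90)
```

```text
yaw -90 shift [ 0.0722 -0.1035 -0.5222] turn [0.0023 0.0008 0.0077] j6 now 101.3 j1 -11.2
yaw 90 shift [ 0.0722 -0.1035 -0.5222] turn [ 0.0121 -3.1408 -0.0037] j6 now 101.3 j1 -11.2
```

Request:
move_arm(increments="-0.3 0.02 -0.04 0 0 0 0;-0.3 0.04 -0.08 -0.01 0 0 0;-0.3 0.06 -0.1 -0.05 0 0 0;-0.3 0.07 -0.1 -0.10 0 0 0;-0.3 0.07 -0.1 -0.15 0 0 0;-0.3 0.07 -0.1 -0.20 0 0 0;-0.3 0.07 -0.1 -0.25 0 0 0;-0.3 0.07 -0.1 -0.30 0 0 0")

```text
time_s: 31.2
tcp_pos: [0.5334, 0.0182, 0.2382]
ee_rot: [[-1.0, 0.002, 0.001], [-0.001, 0.0, -1.0], [-0.002, -1.0, -0.0]]
wrist_force: [0.8, -0.2, -0.2]
gripper_width: 0.65
```

Request:
move_arm(increments="-0.3 0 0 -0.05 0 0 0;-0.3 0 0 -0.10 0 0 0;-0.3 0 0 -0.15 0 0 0;-0.3 0 0 -0.20 0 0 0;-0.3 0 0 -0.22 0 0 0;-0.3 0 0 -0.22 0 0 0")

```text
time_s: 31.8
tcp_pos: [0.5332, 0.2389, 0.237]
ee_rot: [[-1.0, 0.0, 0.005], [-0.005, 0.0, -1.0], [-0.0, -1.0, -0.0]]
wrist_force: [-0.8, -1.1, 0.3]
gripper_width: 0.651
```

```bash
python3 - <<'E'
from h import *
snap('w16')
im,d=capture('top'); save('top1',cv2.resize(im[60:250,100:460],None,fx=2.2,fy=2.2,interpolation=cv2.INTER_CUBIC))
E
python3 m.py w16
```

```text
31.8 [0.5332 0.2389 0.237 ] [ 40.   17.5  -4.2  -0.  -68.3  50.3] 0.6512302760735326
blue [ 499   23   90  116 2175] [527.8  80.7] ctr [636.4   7.7  10. ] rect [633.4 -11.4] [103.6  88.7] 16.4 circ [633.7 -11.6] 67.5
blue [ 254  198   75   27 1390] [291.1 212.6] ctr [481.3 272.5  10. ] rect [483.2 272.9] [33.6 92.1] 0.3 circ [467.4 272.9] 46.1
white [  0  25  13  35 163] [ 4.2 43.4] ctr [671.1 579.6   9. ] rect [671.6 581.4] [34.   9.4] 9.0 circ [672.3 577.3] 17.0
white [ 513   28   89   97 4251] [563.7  76.6] ctr [641.1 -31.9   9. ] rect [635.6 -26.4] [89.3 90.2] 16.3 circ [635.8 -26.6] 62.7
white [ 0 54  4 21 61] [ 1.3 64.5] ctr [649.7 588.    9. ] rect [649.8 587.8] [ 3.2 21.1] 76.0 circ [650.2 589.4] 10.6
white [   0   65   63  141 4320] [ 21.4 148.8] ctr [557.7 587.5   9. ] rect [569.  601.4] [151.4  80.3] 8.6 circ [569.  601.5] 85.2
white [226  67  32  72 253] [236.  101.9] ctr [612.  332.8   9. ] rect [610.8 327. ] [34.6 77.2] 88.4 circ [610.4 310.9] 38.6
white [ 232   75   53   57 2184] [258.1 102.7] ctr [611.3 307.9   9. ] rect [610.3 308.1] [59. 61.] 88.8 circ [610.4 308. ] 30.8
dark [562  60  29  35 798] [576.4  77.9] ctr [635.7 -10.2  58. ] rect [635.3 -10.2] [30.2 24.9] 16.4 circ [635.1 -10.1] 19.0
dark [250  97  15  13 157] [256.9 103.1] ctr [610.4 300.7  58. ] rect [610.4 300.6] [11.4 14. ] 0.4 circ [610.1 300.6] 7.1
dark [630 200  10  23 119] [636.3 213.4] ctr [ 498.2 -104.8   58. ] rect [ 499.6 -102.5] [25.7  9.5] 14.9 circ [ 500.8 -107. ] 12.9
```

View pics/w16.png

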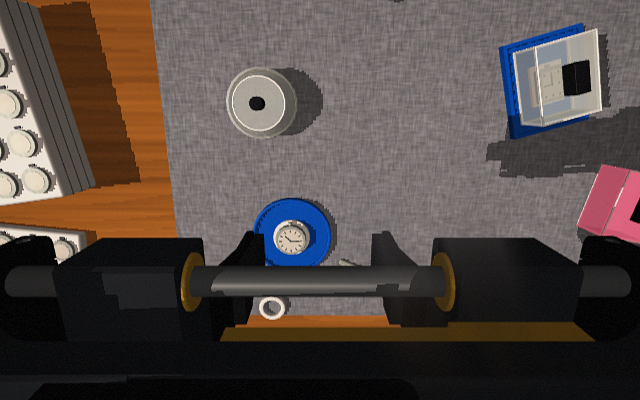

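View pics/top1.png

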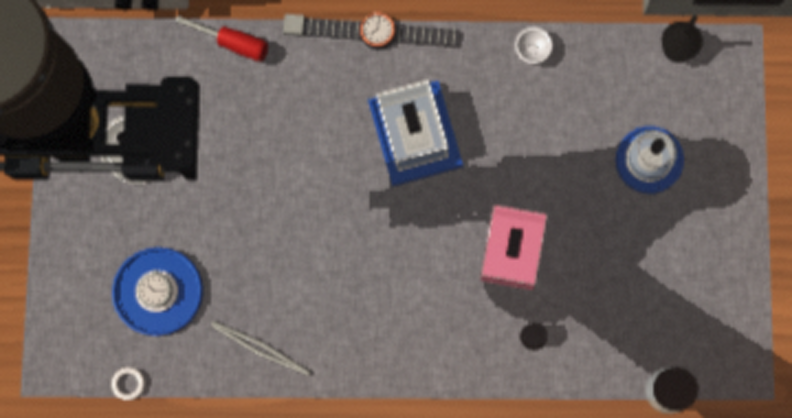

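The wrist view shows the large cover's knob at (257,103). The top view shows the rectangular and small covers standing inside their rims.

Run:
```python
from h import *
go(.6095,.3006,.086,-90)
```

```text
yaw -90 shift [-0.0764  0.1511 -0.0645] turn [-0.0003  0.0016  0.0002] j6 now 50.3 j1 39.8
yaw 90 shift [-0.0764  0.1511 -0.0645] turn [ 3.00e-04 -3.14e+00  4.00e-04] j6 now 50.3 j1 39.8
```

Request:
move_arm(increments="-0.3 -0.03 0.03 -0.03 0 0 0;-0.3 -0.06 0.06 -0.05 0 0 0;-0.3 -0.076 0.1 -0.063 0 0 0;-0.3 -0.076 0.13 -0.063 0 0 0;-0.3 -0.076 0.15 -0.063 0 0 0;-0.3 -0.076 0.15 -0.063 0 0 0;-0.3 -0.076 0.15 -0.063 0 0 0")

```text
time_s: 32.6
tcp_pos: [0.6102, 0.2981, 0.0878]
ee_rot: [[-1.0, 0.001, -0.0], [0.0, -0.0, -1.0], [-0.001, -1.0, 0.0]]
wrist_force: [-0.4, 0.3, 1.0]
gripper_width: 0.649
```

```bash
python3 - <<'E'
from h import *
snap('w17'); go(.6095,.3006,.042,-90)
z=np.load('pics/w17.npz'); save('w17c',cv2.resize(z['im'][120:320,180:460],None,fx=2.8,fy=2.8,interpolation=cv2.INTER_CUBIC))
E
python3 m.py w17 | grep dark
```

```text
32.6 [0.6102 0.2981 0.0878] [ 39.7  33.5  -0.9   0.  -55.7  50.3] 0.6485563614839103
yaw -90 shift [ 0.0012  0.0469 -0.0017] turn [ 0.0013  0.0003 -0.0026] j6 now 50.3 j1 39.7
yaw 90 shift [ 0.0012  0.0469 -0.0017] turn [-4.2000e-03 -3.1413e+00 -2.0000e-03] j6 now 50.3 j1 39.7
dark [303 213  21  12 200] [313.4 219.1] ctr [618. 302.  58.] rect [618.4 302.3] [ 7.1 12.3] 0.0 circ [616.2 302.3] 6.3
```

View pics/w17c.png

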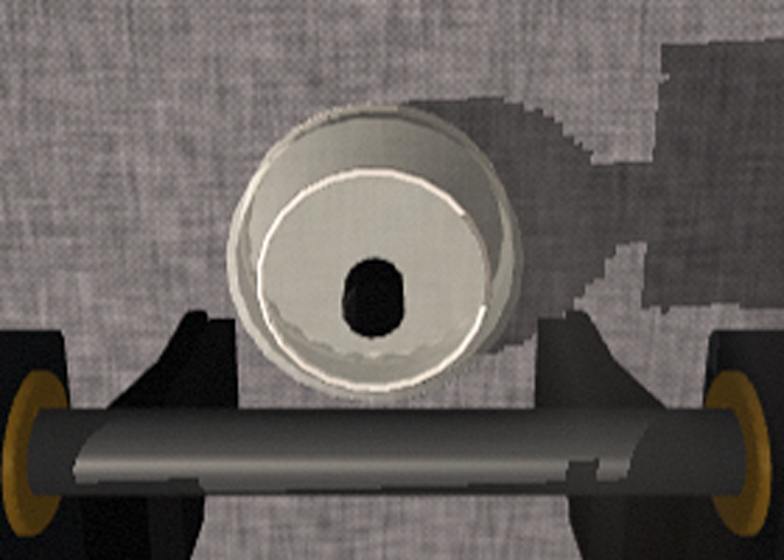

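Run:
```python
from h import *
tf('w17',[[313.2,229.6]],.058); tf('w13',[[319,230]],.058)
q=dict(np.load('pics/w17.npz'))
for u,v in [(313,220),(313,235),(300,225)]:
    d=q['d'][v,u]; c=np.array([(u-q['cx'])/q['fx']*d,(v-q['cy'])/q['fy']*d,d]); print(u,v,(q['orientation']@c+q['xyz']).round(4))
```

```text
[[-0.5, -3.3]]
[[167.6, 274.2]]
313 220 [0.6169 0.3023 0.0565]
313 235 [0.6075 0.3023 0.0578]
300 225 [0.6077 0.3112 0.0403]
```

Shift z by −3 mm and x by +0.5 mm, then descend.

Request:
move_arm(increments="-0.3 0 0.012 -0.003 0 0 0;-0.3 0 0.025 -0.003 0 0 0;-0.3 0 0.036 -0.003 0 0 0;-0.3 0 0.043 -0.003 0 0 0;-0.3 0 0.044 -0.003 0 0 0;-0.3 0 0.044 -0.003 0 0 0;-0.3 0 0.044 -0.003 0 0 0")

```text
time_s: 33.35
tcp_pos: [0.6097, 0.3027, 0.0433]
ee_rot: [[-1.0, 0.001, 0.001], [-0.001, 0.0, -1.0], [-0.001, -1.0, -0.0]]
wrist_force: [1.2, 0.5, -0.8]
gripper_width: 0.647
```

Request:
move_arm(increments="0 0 0.001 0 0 0 0;0.5 0 0.0015 0 0 0 0;1 0 0.0015 0 0 0 0;1 0 0.0015 0 0 0 0;1 0 0.0015 0 0 0 0;1 0 0.0015 0 0 0 0;1 0 0.0015 0 0 0 0;1 0 0.0015 0 0 0 0")

```text
time_s: 34.15
tcp_pos: [0.6094, 0.3024, 0.0414]
ee_rot: [[-1.0, -0.0, 0.001], [-0.001, -0.0, -1.0], [0.0, -1.0, 0.0]]
wrist_force: [-1.3, -0.4, -0.1]
gripper_width: 0.148
```

Request:
move_arm(increments="1 0 0 0 0 0 0;1 0 0 0 0 0 0")

```text
time_s: 34.35
tcp_pos: [0.6094, 0.3024, 0.0414]
ee_rot: [[-1.0, -0.0, 0.001], [-0.001, -0.0, -1.0], [0.0, -1.0, 0.0]]
wrist_force: [-0.2, -0.6, 0.1]
gripper_width: 0.151
```

Request:
move_arm(increments="1 0 -0.01 0 0 0 0;1 0 -0.03 0 0 0 0;1 0 -0.055 0 0 0 0;1 0 -0.08 0 0 0 0;1 0 -0.08 0 0 0 0;1 0 -0.08 0 0 0 0")

```text
time_s: 34.95
tcp_pos: [0.6093, 0.3027, 0.1221]
ee_rot: [[-1.0, 0.001, 0.001], [-0.001, 0.001, -1.0], [-0.001, -1.0, -0.001]]
wrist_force: [-1.1, 0.4, -0.8]
gripper_width: 0.143
```

Run:
```python
from h import *
go(.4485,.2725,.11,-90)
```

```text
yaw -90 shift [0.1609 0.012  0.0301] turn [ 0.0014  0.0009 -0.0009] j6 now 50.1 j1 40.0
yaw 90 shift [0.1609 0.012  0.0301] turn [-1.3000e-03 -3.1407e+00 -2.2000e-03] j6 now 50.1 j1 40.0
```

Request:
move_arm(increments="1 0.025 0 0.005 0 0 0;1 0.055 0 0.01 0 0 0;1 0.09 0 0.02 0 0 0;1 0.125 0 0.025 0 0 0;1 0.15 0.006 0.03 0 0 0;1 0.161 0.012 0.03 0 0 0;1 0.161 0.012 0.03 0 0 0;1 0.161 0.012 0.03 0 0 0")

```text
time_s: 35.75
tcp_pos: [0.4491, 0.2728, 0.109]
ee_rot: [[-1.0, 0.0, 0.002], [-0.002, -0.0, -1.0], [-0.0, -1.0, 0.0]]
wrist_force: [0.4, -0.9, 0.2]
gripper_width: 0.146
```

Run:
```python
from h import *
snap('w18'); go(.4487,.2725,.0474,-90)
z=np.load('pics/w18.npz'); save('w18c',cv2.resize(z['im'][100:300,200:440],None,fx=3,fy=3,interpolation=cv2.INTER_CUBIC))
```

```text
35.75 [0.4491 0.2728 0.109 ] [ 49.   19.  -22.4   0.  -48.6  41.1] 0.14633719732386882
yaw -90 shift [0.0009 0.0618 0.0004] turn [ 0.0001  0.0013 -0.0007] j6 now 41.1 j1 49.0
yaw 90 shift [0.0009 0.0618 0.0004] turn [-1.1000e-03 -3.1403e+00 -2.0000e-04] j6 now 41.1 j1 49.0
```

View pics/w18c.png

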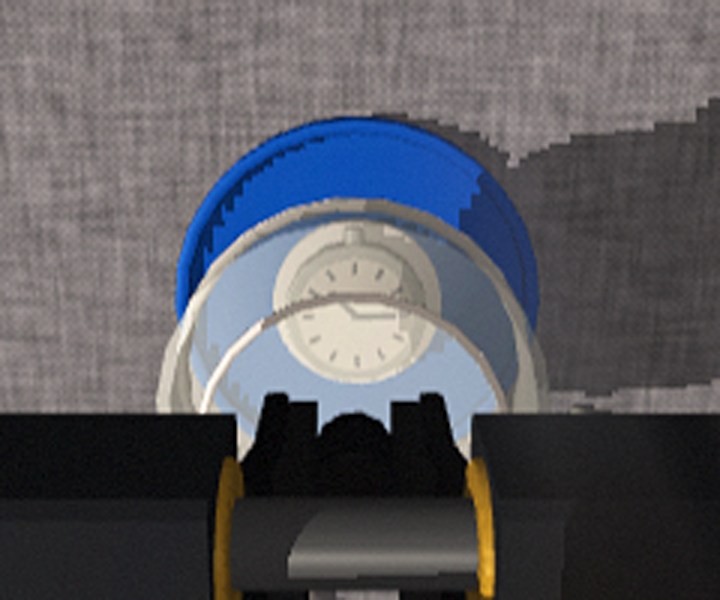

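Run:
```python
from h import *
tf('w18',[[259,195],[380,195],[319,139]],.010); tf('w18',[[252.5,232],[382.5,232],[318,166]],.0676);tf('w18',[[295,203],[333.5,203],[314,177],[314,173]],.019)
```

```text
[[-4.1, -48.9], [-4.3, 49.8], [-49.3, -0.1]]
[[5.6, -43.8], [5.5, 41.4], [-38.1, -1.0]]
[[-0.0, -19.0], [-0.1, 11.5], [-21.0, -3.9], [-24.2, -3.9]]
```

Run:
```python
from h import *
z=np.load('pics/w16.npz'); save('w16c',cv2.resize(z['im'][190:275,245:345],None,fx=7,fy=7,interpolation=cv2.INTER_CUBIC))
z=np.load('pics/w12.npz'); save('w12c',cv2.resize(z['im'][65:175,40:160],None,fx=5.4,fy=5.4,interpolation=cv2.INTER_CUBIC))
```

```text
(no output)
```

View pics/w16c.png

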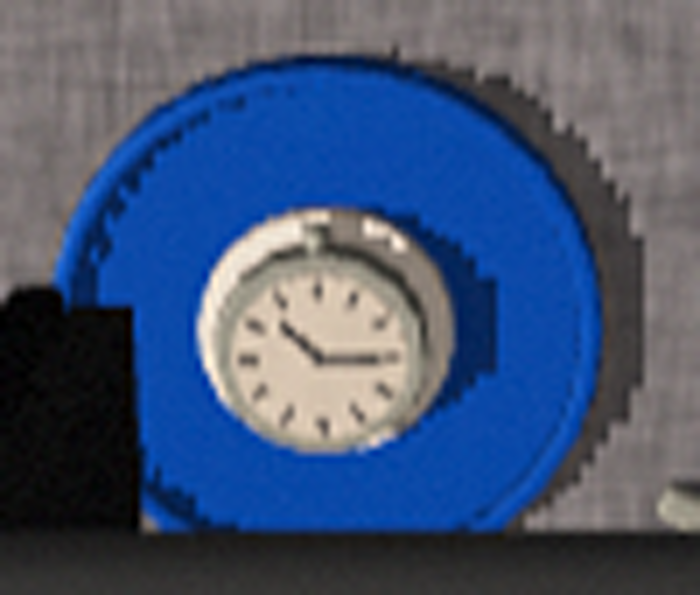

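View pics/w12c.png

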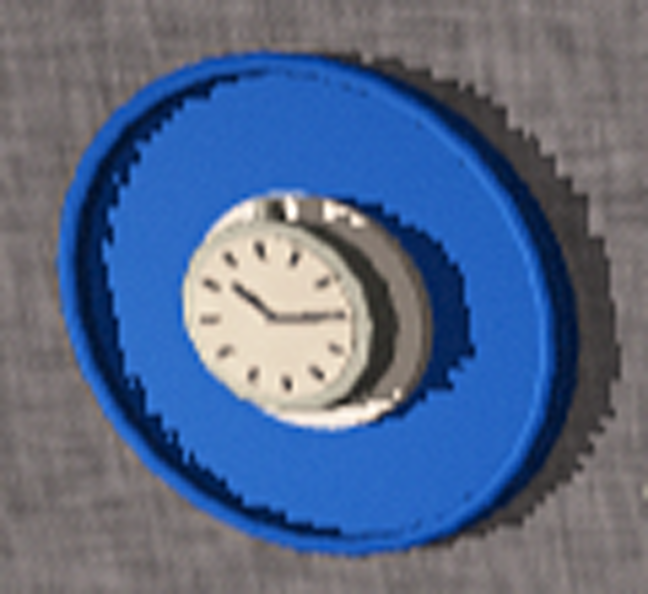

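Run:
```python
from h import *
z=dict(np.load('pics/w16.npz'));f=lambda x,y,h:ray(z,[[245+x/7,190+y/7]],h)[0].round(4)
print('pad',f(197,325,.01),f(457,325,.01),f(327,205,.01),'dish',f(327,57,.01),f(600,320,.01)); print('head',f(217,348,.019),f(428,348,.019),f(322,247,.019),f(322,450,.019))
z=dict(np.load('pics/w12.npz'));f=lambda x,y,h:ray(z,[[40+x/5.4,65+y/5.4]],h)[0].round(4)
print('head',f(183,310,.019),f(372,310,.019),f(277,410,.019),f(277,218,.019),'pad',f(432,320,.01),f(325,430,.01))
```

```text
pad [0.4497 0.2956 0.01  ] [0.45   0.2488 0.01  ] [0.4726 0.2719 0.01  ] dish [0.4998 0.2715 0.01  ] [0.4511 0.2232 0.01  ]
head [0.449  0.2909 0.019 ] [0.4493 0.2538 0.019 ] [0.468  0.2721 0.019 ] [0.4296 0.2727 0.019 ]
head [0.4489 0.2912 0.019 ] [0.449  0.2539 0.019 ] [0.4294 0.2761 0.019 ] [0.4664 0.2695 0.019 ] pad [0.4467 0.2477 0.01  ] [0.4245 0.2731 0.01  ]
```

The head is within about 1 mm of the pad centre. Lowering the large cover.

Request:
move_arm(increments="1 0.0005 0.015 0.0008 0 0 0;1 0.0005 0.028 0.0008 0 0 0;1 0.0005 0.038 0.0008 0 0 0;1 0.0005 0.044 0.0008 0 0 0;1 0.0005 0.048 0.0008 0 0 0;1 0.0005 0.048 0.0008 0 0 0;1 0.0005 0.048 0.0008 0 0 0")

```text
time_s: 36.5
tcp_pos: [0.4483, 0.2717, 0.0617]
ee_rot: [[-1.0, 0.001, 0.001], [-0.001, 0.0, -1.0], [-0.001, -1.0, -0.0]]
wrist_force: [0.0, 1.3, -1.3]
gripper_width: 0.15
```

Run:
```python
from h import *
snap('w19'); go(.4487,.2725,.0474,-90)
z=np.load('pics/w19.npz'); save('w19c',cv2.resize(z['im'][100:300,200:440],None,fx=3,fy=3,interpolation=cv2.INTER_CUBIC))
```

```text
36.5 [0.4483 0.2717 0.0617] [ 49.   22.6 -25.5   0.  -41.9  41.1] 0.15007559955637248
yaw -90 shift [-0.0004  0.0144 -0.0007] turn [ 0.0007  0.0014 -0.0008] j6 now 41.1 j1 49.0
yaw 90 shift [-0.0004  0.0144 -0.0007] turn [-1.2000e-03 -3.1402e+00 -1.0000e-03] j6 now 41.1 j1 49.0
```

View pics/w19c.png

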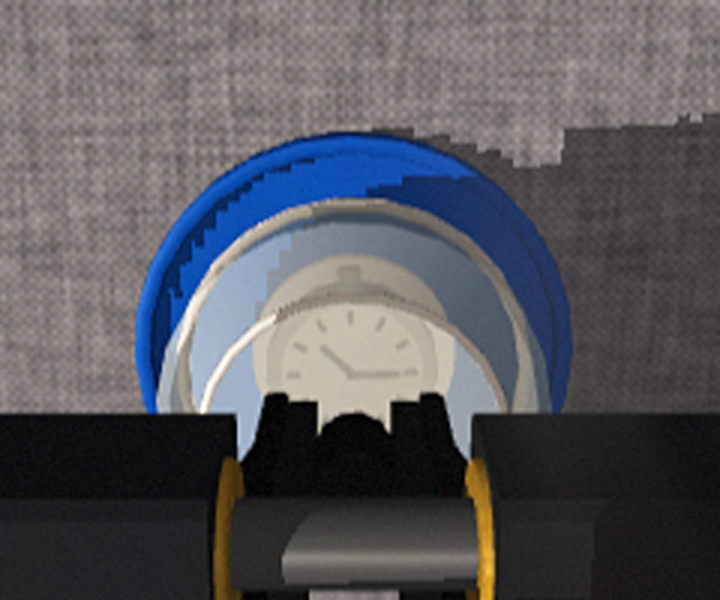

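Centred over the dish. Final lowering.

Request:
move_arm(increments="1 0 0.004 0 0 0 0;1 0 0.0075 0 0 0 0;1 0 0.010 0 0 0 0;1 0 0.0115 0 0 0 0;1 0 0.0125 0 0 0 0;1 0 0.013 0 0 0 0;1 0 0.013 0 0 0 0;1 0 0.013 0 0 0 0")

```text
time_s: 37.35
tcp_pos: [0.448, 0.2715, 0.0484]
ee_rot: [[-1.0, 0.0, 0.001], [-0.001, 0.0, -1.0], [-0.0, -1.0, -0.0]]
wrist_force: [0.3, -0.0, -0.1]
gripper_width: 0.153
```

Request:
move_arm(increments="1 0 0.0005 0 0 0 0;1 0 0.001 0 0 0 0;1 0 0.001 0 0 0 0;1 0 0.001 0 0 0 0")

```text
time_s: 37.75
tcp_pos: [0.4479, 0.2715, 0.0473]
ee_rot: [[-1.0, -0.0, 0.001], [-0.001, -0.0, -1.0], [0.0, -1.0, 0.0]]
wrist_force: [-0.3, -0.1, -0.4]
gripper_width: 0.146
```

Request:
move_arm(increments="1 0 0.0004 0 0 0 0;1 0 0.0005 0 0 0 0;1 0 0.0005 0 0 0 0")

```text
time_s: 38.05
tcp_pos: [0.4479, 0.2714, 0.0473]
ee_rot: [[-1.0, 0.0, 0.001], [-0.001, -0.0, -1.0], [-0.0, -1.0, 0.0]]
wrist_force: [-1.1, -0.4, 5.0]
gripper_width: 0.148
```

Firm contact (5 N). Releasing and retreating up and back.

Request:
move_arm(increments="0.6 0 -0.0005 0 0 0 0;0.4 0 -0.0005 0 0 0 0;0.2 0 -0.0005 0 0 0 0;0 0 -0.0005 0 0 0 0;0 0 -0.0005 0 0 0 0;0 0 -0.01 0 0 0 0;0 0 -0.04 0 0 0 0;0 0 -0.09 0 0 0 0")

```text
time_s: 38.85
tcp_pos: [0.4463, 0.2699, 0.1356]
ee_rot: [[-1.0, -0.005, 0.001], [-0.001, -0.005, -1.0], [0.005, -1.0, 0.005]]
wrist_force: [0.1, 1.0, -0.3]
gripper_width: 0.498
```

Request:
move_arm(increments="-0.3 0.03 -0.05 -0.02 0 0 0;-0.3 0.06 -0.1 -0.06 0 0 0;-0.3 0.09 -0.12 -0.1 0 0 0;-0.3 0.11 -0.12 -0.14 0 0 0;-0.3 0.12 -0.12 -0.15 0 0 0;-0.3 0.12 -0.12 -0.15 0 0 0;-0.3 0.12 -0.12 -0.15 0 0 0")

```text
time_s: 39.55
tcp_pos: [0.327, 0.4217, 0.2573]
ee_rot: [[-1.0, 0.0, 0.003], [-0.003, 0.0, -1.0], [-0.0, -1.0, -0.0]]
wrist_force: [-1.1, -0.0, -0.2]
gripper_width: 0.648
```

Run:
```python
from h import *
snap('w20')
im,d=capture('top'); t=im
p=camera_params('top'); np.savez('pics/top2.npz',im=im,d=d,**{k:np.array(v) for k,v in p.items()})
save('top2',cv2.resize(im[60:250,100:460],None,fx=2.2,fy=2.2,interpolation=cv2.INTER_CUBIC))
im,d=capture('scene'); save('scene2',cv2.resize(im[170:370,150:560],None,fx=1.9,fy=1.9,interpolation=cv2.INTER_CUBIC))
```

```text
39.55 [0.327  0.4217 0.2573] [ 69.6  11.7  -9.1  -0.  -69.2  20.5] 0.6481014614899785
```

View pics/top2.png

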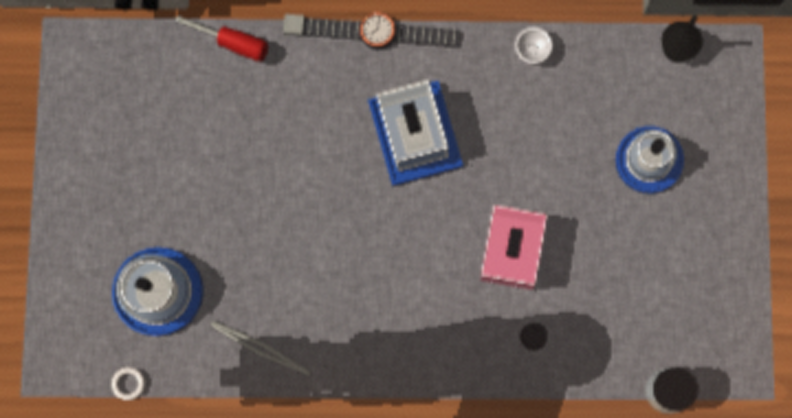

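View pics/scene2.png

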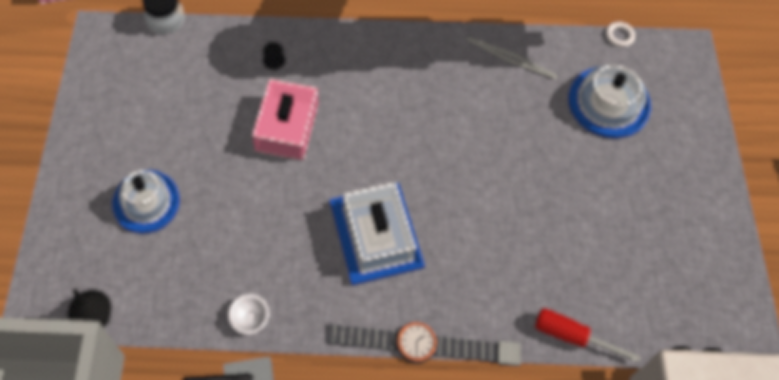

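View pics/w20.png

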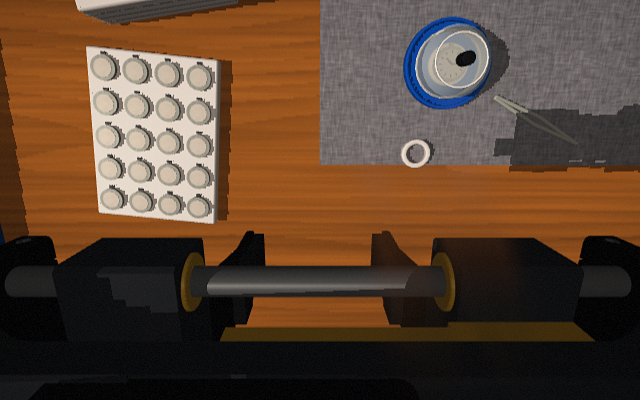

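All three covers stand inside their rims in both views. One last check on height and level by depth, then I hand in.

Run:
```python
from h import *
q=dict(np.load('pics/top2.npz'))
def P(u,v):
    d=q['d'][v,u]; c=np.array([(u-q['cx'])/q['fx']*d,(v-q['cy'])/q['fy']*d,d]); return (q['orientation']@c+q['xyz']).round(4)
for n,(x,y),r in (('L',(144,285),7),('S',(657,146),4),('R',(412,118),9)):
    u=round(100+x/2.2);v=round(60+y/2.2); print(n,'knob',P(u,v),'around',[float(P(u+a,v+b)[2]) for a,b in ((-r,0),(r,0),(0,-r),(0,r))])
s=sense(); print(s['joint_velocities'],s['wrist_force']); r_=r.finish_job(); print(r_)
```

```text
L knob [0.4421 0.2679 0.0644] around [0.044, 0.0439, 0.0434, 0.0473]
S knob [ 0.6014 -0.283   0.0604] around [0.0457, 0.0428, 0.0428, 0.0474]
R knob [ 0.6281 -0.0143  0.0624] around [0.0451, 0.0426, 0.0454, 0.0467]
[-0.36370963  0.10154868  0.08077626 -0.00099069  0.11528991 -0.0691979 ] [-0.64650583 -0.17095091  0.40465503]Traceback (most recent call last):
  File "<stdin>", line 7, in <module>
AttributeError: 'int' object has no attribute 'finish_job'
```

The only problem was my loop variable overwriting `r`. The heights match the expected 46 mm tops, so I'm handing in.

```bash
python3 -c "
from station import r
print(r.finish_job())"
```

```text
the job is handed in; nothing more can be done
None
```

I laid both watch heads dial up on their pads, then put the fitting clear cover on each of the three dishes, and handed the job in at about 40 s. Every piece was lowered to light contact (5 N at most) and let go. The arm is parked clear of everything.

**Watch heads:** Just before its cover went on, the round head measured within about 1 mm of the pad centre. The rectangular head was within about 2 mm of its pad centre, aligned lengthwise.

**Covers:** The last top and scene pictures show all three standing inside their rims. The top camera's depth readings around the knobs were 43–47 mm, where a cover flat on the dish floor would read 46 mm. The wrist camera was clearer: all three centred within about 2 mm just before setting down, against an 8 mm margin.

**Disagreements:**
- The top and wrist cameras differed by up to about 6 mm on positions, so I used the wrist camera for the placing.
- The small cover's knob read about 60 mm by depth where 64 mm was expected. I put this down to coarse pixels, because the arm met the dish floor at the expected height.
- My first hand-in script failed on a variable name clash; the second went through. `finish_job` gives no verdict.

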